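# Build up a shaper cutter stack on its spindle

### The arm

A 6-joint arm with a two-finger parallel gripper is mounted at the origin on a cart in front of the work surface, level with it; the furniture and walls round the work are solid. World frame = base frame: x ahead of the robot, y to its left, z up, the work surface at z = 0. Lengths are in m, angles in rad, forces in N, time in s.
With the tool pointing down it reaches from about 0.275 to 0.875 m from the base axis. Payload 12.5 kg.
Tool frame: the origin (TCP) lies on the centre line of the jaws, within the pads' length; the fingertips stand 22 mm ahead of it and the grasp point (between the pads) lies 3 mm ahead of it; z points along the fingers, y is the direction in which the jaws open and shut (so a half turn about z gives the same grasp; the last joint's range is limited). The gripper opens to 85 mm and grips with 20 to 120 N. Pads are 22 mm wide; open, the fingers measure 114 mm over their backs; the gripper's body (76 mm by 85 mm) begins 54 mm behind the grasp point. The pads swing forward as they close: fully open they stand 13 mm farther back than shut.
Start: joints at [-1.371, 0.351, 1.652, -0, 1.139, -0.085], TCP at [0.155, -0.528, 0.253] pointing down, gripper open.
Joint ranges: [-2.75, 2.75], [-0.79, 2.1], [0.01, 2.65], [-1.57, 4.71], [0.07, 3.14], [-2.87, 2.87]. Speed limits (rad/s): [2.22, 2.22, 2.79, 3.14, 3.14, 3.14].

### API

Orientations are given as a rotation vector (axis times angle).
In Python, from bench import bot, snapshot, find_in gives the robot as it stands.
- The arm moves only by the tool apply_moves, never from a script. Its argument "steps" is a list of rows, each an object with "claw": the closure, from 0 (fully open) to 1 (shut); "dp": the shift along the tool's x, y, z in units of 40 mm (1.0 is 40 mm), a list of three; "rotation": the turn, a rotation vector about the tool's x, y, z in units of 8 degrees (1.0 is 8 degrees), a list of three. In form: [{"claw": claw, "dp": [dx, dy, dz], "rotation": [ax, ay, az]}, ...]. A call has 1 to 20 rows; each row is the pose to reach, as a shift and turn from the pose measured when the call began, along the tool's axes at that moment; what a row does not reach only later rows make up. A row lasts 1/10 s, in which the tool goes at most 50 mm and 8.59 degrees, less where a joint would pass 70% of its speed; a pose out of reach is approached as far as the arm can. A call with a gripper value outside its range is refused whole. The fingers move at their own pace and stop on an object; "newtons" is the grip in N (left out, the last holds). Time passes only in rows, so rows that repeat a pose let the fingers close. It gives the time, the measured TCP pose, the force and the opening at its end, in the units of the state.
- bot.get_state(): the state, without advancing time (a new reading comes with each control period).
- snapshot(name): name is "scene" or "top"; returns a dict with "image" (420x560x3 uint8, red, green, blue), "mtx" (3x3 intrinsics, pixels), "k1" (the pictures are not rectified: a ray, as slopes to the right and down, at radius r is drawn at 1 + k1 r^2 times it, then the intrinsics apply), "view" (4x4, takes a point from world to camera coordinates). Camera axes: x right, y up, looking along -z (the intrinsics and any distortion apply to the point x, -y, -z); pixel columns grow to the right and rows downward; lengths in m; the calibration is good to about 2 mm. A picture is of the moment at which its call begins. There is no depth.
- bot.hand_in(): hands the job in, once; it reports no verdict.
Trained networks look in a picture, given as the dict that the camera call returned (one of the last four; its "shot" number tells which), for a name from the list of things; names that differ only in an ending like _2 or _b are one class to them, and where a whole thing is asked for, a point or a joint stands for the part that bears it (a point fixed in the world has none). Each returns a list of dicts, best first, with "p" (0 to 1); they miss things now and then, are a little off and sometimes report something else, mostly with a low value. They report only what shows in the picture. A call takes as long as a camera call. They do not tell look-alikes from the thing itself.
- find_in(picture, query): "box" ([centre column, centre row, width, height] in pixels, round what is visible of it).
The state is a dict: "clock": time; "qpos": joint angles; "dq": joint speeds; "effort": joint torques, N m; "tool_pos": TCP position; "tcp_rot": TCP orientation; "contact_force": force on the tool from outside, world axes, zero at the start; "wrist_torque": the same for the moment, N m; "gripper_width": opening from 0.0 (shut) to 1.0 (fully open).
Only numpy, scipy, OpenCV 4.12 (cv2) and the standard library are available. Lean on these libraries where they do the work, as an engineer would, in place of code of your own. Each camera call takes 0.05 s, during which the arm holds its last target.

### The job

Build up the cutter stack on the upright spindle so that I can bolt it down: first the tall collar on the spindle's shoulder, then the three-wing cutter with its hub still facing up, then the smaller of the two ball bearings, and the thin collar on top. Lower each one fully home onto the one below rather than letting it drop, and leave the larger bearing, the bolt and the spanner where they lie.

Things in the scene. Friction and masses are not known exactly. Their poses are not given: they have to be found in the camera images.
- spindle_stand: Fixed beech block, 92 x 92 x 40 mm, with a bright steel spindle upright in its middle. Origin: on the bench under the block, on the spindle axis; z up. Round shoulder 36 mm across, upper face 62 mm above the origin; from it rises the 19 mm spindle, its last 3 mm tapering to 13 mm at the top, 126 mm above the origin. The finished stack is 67 mm high and ends 3 mm above the spindle's end.
- tall_collar: Loose light-metal spacing collar, the tallest of the round parts: 38 mm outside diameter, 30 mm high, 21 mm bore right through. Stands upright on the bench. Origin: centre of its underside, on the bore axis; z up.
- wing_cutter: Loose dark steel three-wing groove cutter, lying hub up: round hub 40 mm in diameter and 16 mm high, 21 mm bore right through. Three wings with bright tips stick out at the foot of the hub, 1 to 6 mm above its underside, to 31 mm from the axis (about 60 mm across); above 7 mm the hub is clear and can be gripped. Origin: centre of its underside, on the bore axis; z up.
- small_bearing: Loose sealed ball bearing, the smaller one: bright steel rings with a black seal between, 42 mm outside diameter, 12 mm high, 21 mm bore right through. Lies flat; a rigid piece. Origin: centre of its underside, on the bore axis; z up.
- thin_collar: Loose plain light-metal collar, the smallest of the round parts: 32 mm outside diameter, 9 mm high, 21 mm bore right through. Lies flat. Origin: centre of its underside, on the bore axis; z up.
- large_bearing: Loose sealed ball bearing, the larger one, 55 mm outside diameter, 12 mm high; same look as the small one. Not used: stays where it lies. Origin: centre of its underside, on the bore axis; z up.
- clamp_bolt: Loose M8 hexagon bolt lying on its side, 56 mm long, 17 mm thick over the head. Stays where it lies. Origin under its middle, y along the bolt.
- spanner: Loose combination spanner lying flat, 174 mm long, 25 mm wide, 8 mm high. Stays where it lies. Origin under its middle, y along the shank.
Things that resemble listed ones, but are neither listed nor needed, are in the scene too. What is shaped like the wing_cutter but blue or orange is not meant. Leave any pink look-alike of the thin_collar alone.

How it is judged:
By the outcome, as a careful person would: the job done as asked, in the order asked, and still so for the second after the job is handed in, with the robot touching nothing.
It also fails if it takes over 96 s, if anything falls off the work surface, if the arm or the gripper's body presses on something with over 40 N, if the wrist force passes 120 N, or if a joint passes its speed limit or range.

## Working session

There is one attempt and no reset: what is moved stays moved. The work goes in short steps, Python scripts to look and compute and a tool call to move; the robot and the scene stay as the last step left them, time stands still between calls to the robot, and variables do not carry over. Pictures are saved under pics/ and viewed, and the job is handed in when it is done.

Besides the shell and the picture viewer there is one more tool, called after "Emit:" as name(argument=value, ...), one argument or row to a line, values as JSON. apply_moves: Moves the arm, as the interface text tells. Its arguments: {"type":"object","properties":{"steps":{"type":"array"},"newtons":{"type":"number"}},"required":["steps"]}

```bash
mkdir -p pics; ls; python3 - <<'E'
from bench import bot, snapshot, find_in
import cv2
print(bot.get_state())
for n in ("scene","top"):
    s=snapshot(n); cv2.imwrite(f"pics/{n}0.png",s["image"][:,:,::-1]); print(n,s["mtx"],s["k1"],s["view"],s["shot"])
    for q in ["spindle_stand","tall_collar","wing_cutter","small_bearing","thin_collar","large_bearing","clamp_bolt","spanner"]:
        print(q,[( [round(float(v),1) for v in d["box"]],round(d["p"],2)) for d in find_in(s,q)])
E
```

```text
pics
{'clock': 0.0, 'qpos': array([-1.37063291e+00,  3.51235303e-01,  1.65243911e+00, -1.47358799e-06,
        1.13908190e+00, -8.45994078e-02]), 'dq': array([ 0.00068781,  0.00136637,  0.00031349,  0.00023715, -0.00067213,
        0.00084949]), 'effort': array([ 1.40674234e-03, -5.06088209e+01, -2.91402197e+01,  7.47989361e-06,
        4.47465805e-03, -1.13961082e-05]), 'tool_pos': array([ 0.15447456, -0.52754076,  0.2527532 ]), 'tcp_rot': array([-3.10865247e+00, -4.45630722e-01,  1.07617648e-04]), 'contact_force': array([-0.17229886,  0.20397379, -0.09092696]), 'wrist_torque': array([-0.05798   , -0.03019883, -0.01902109]), 'gripper_width': 0.9984002479613454}
scene [[539.94458363   0.         286.21079196]
 [  0.         539.94458363 206.64719559]
 [  0.           0.           1.        ]] -0.08188600704376052 [[ 0.67138486 -0.74103787 -0.01025862 -0.36458956]
 [ 0.31437113  0.27223242  0.90942856 -0.19493316]
 [-0.67112827 -0.61380159  0.41573364 -0.74647305]
 [ 0.          0.          0.          1.        ]] 1
spindle_stand [([246.9, 165.4, 60.2, 63.9], 0.86)]
tall_collar [([32
[... 554 characters left out ...]
        ]] -0.09617078610476323 [[ 0.02491974 -0.99917783  0.03197912 -0.0688708 ]
 [ 0.98870907  0.02936163  0.14694306 -0.54392051]
 [-0.14776121  0.02795627  0.98862787 -0.94821173]
 [ 0.          0.          0.          1.        ]] 2
spindle_stand [([184.7, 183.3, 46.4, 34.6], 0.58)]
tall_collar [([280.7, 186.5, 15.0, 16.6], 0.67)]
wing_cutter [([334.2, 267.3, 24.1, 18.4], 0.74), ([368.7, 297.6, 18.4, 21.0], 0.74), ([289.5, 299.4, 22.8, 17.9], 0.54)]
small_bearing [([385.5, 233.1, 23.6, 17.9], 0.44)]
thin_collar [([334.6, 268.4, 24.1, 18.9], 0.71)]
large_bearing [([283.2, 242.8, 21.8, 22.6], 0.67)]
clamp_bolt [([225.5, 265.6, 25.2, 9.9], 0.38)]
spanner [([316.4, 154.6, 48.9, 7.4], 0.8)]
```

```bash
python3 - <<'E'
import cv2
for n,(x0,y0,x1,y1) in {"scene":(180,120,460,330),"top":(150,130,430,340)}.items():
    i=cv2.imread(f"pics/{n}0.png"); c=i[y0:y1,x0:x1]; cv2.imwrite(f"pics/{n}0z.png",cv2.resize(c,(784,588),interpolation=cv2.INTER_CUBIC))
E
```

```text
(no output)
```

View pics/scene0.png

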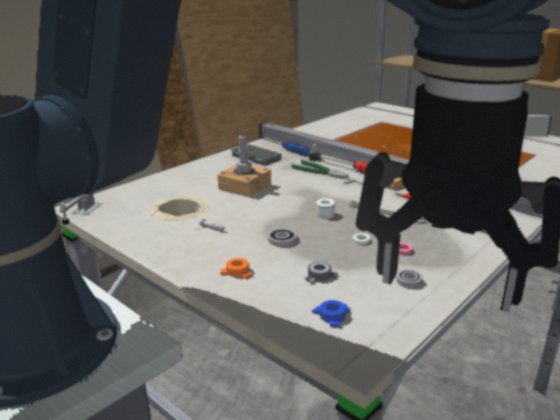

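View pics/scene0z.png

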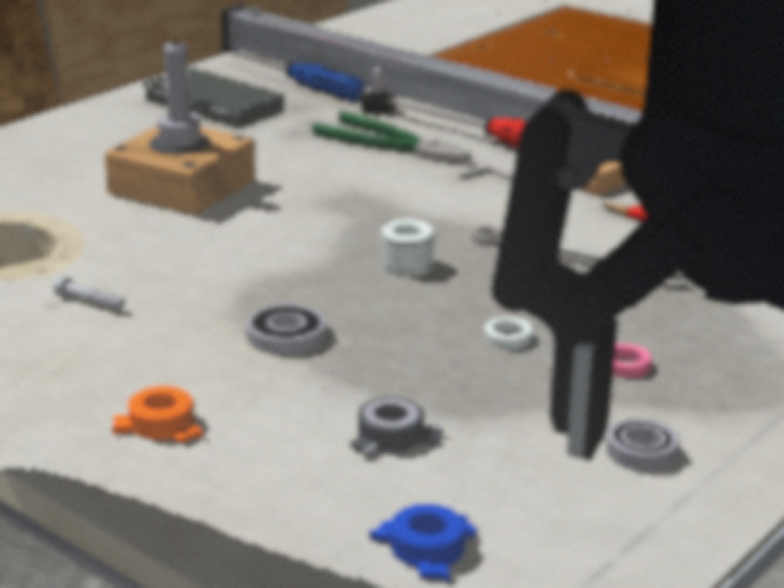

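View pics/top0z.png

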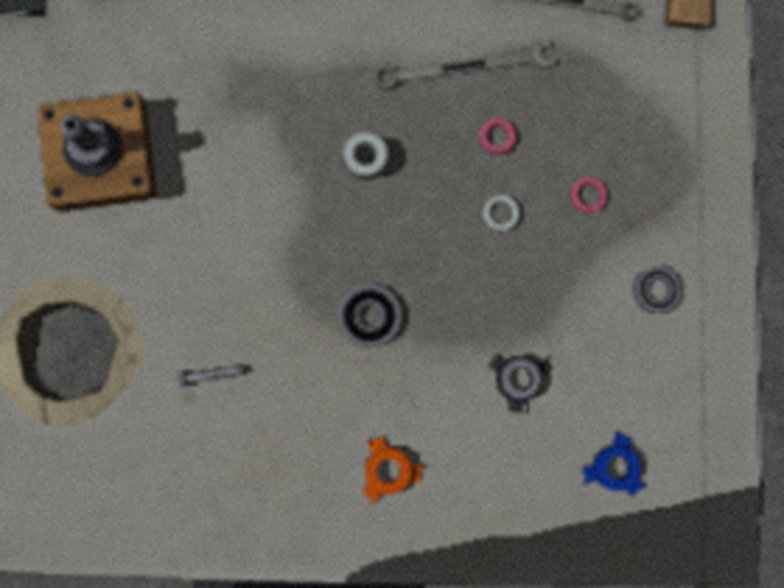

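View pics/top0.png

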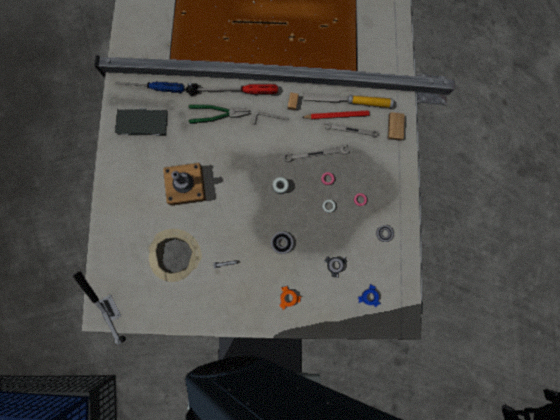

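The scene view shows the following (full-image px):
- Spindle at (245,165), tall collar (326,208), thin white collar (361,239) and large bearing (282,239).
- Dark cutter (320,272) and small bearing (409,278).
- The orange and blue cutters and the pink rings are the decoys.

The top view shows the same layout: spindle (182,182), tall collar (281,185), thin collar (329,206), cutter (336,265), small bearing (385,233). Next I'll refine these by fitting rims.

```bash
cat > h.py <<'E'
import numpy as np, cv2
from scipy.ndimage import map_coordinates, gaussian_filter
from scipy.optimize import minimize
def proj(s,P):
    P=np.atleast_2d(P); c=P@s["view"][:3,:3].T+s["view"][:3,3]
    x=c[:,0]/-c[:,2]; y=-c[:,1]/-c[:,2]; f=1+s["k1"]*(x*x+y*y)
    m=s["mtx"]; return np.c_[m[0,0]*x*f+m[0,2], m[1,1]*y*f+m[1,2]]
def ray(s,u,v):
    m=s["mtx"]; d=np.array([(u-m[0,2])/m[0,0],(v-m[1,2])/m[1,1]]); p=d.copy()
    for _ in range(20): p=d/(1+s["k1"]*(p@p))
    R=s["view"][:3,:3]; return R.T@np.array([p[0],-p[1],-1]), -R.T@s["view"][:3,3]
def at_z(s,u,v,z):
    d,o=ray(s,u,v); return o+d*(z-o[2])/d[2]
A=np.linspace(0,2*np.pi,72,endpoint=False)
def score(s,xy,circ,g):
    t=0
    for (r,z) in circ:
        e=0.0012
        def I(rr):
            p=proj(s,np.c_[xy[0]+rr*np.cos(A),xy[1]+rr*np.sin(A),np.full(72,z)])
            return np.stack([map_coordinates(g[...,k],[p[:,1],p[:,0]],order=1) for k in range(3)],-1)
        d=I(r+e)-I(r-e); t+=np.linalg.norm(d.mean(0))
    return t
def fit(s,xy,circ,R=0.012):
    g=np.stack([gaussian_filter(s["image"][...,k].astype(float),0.6) for k in range(3)],-1)
    best=(-1,None)
    for st,rr in ((0.001,R),(0.00025,0.001)):
        c=np.array(xy)
        for dx in np.arange(-rr,rr+1e-9,st):
            for dy in np.arange(-rr,rr+1e-9,st):
                v=score(s,c+[dx,dy],circ,g)
                if v>best[0]: best=(v,c+[dx,dy])
        xy=best[1]
    return best
E
cat > loc.py <<'E'
from bench import snapshot
from h import *
T=snapshot("top"); S=snapshot("scene")
np.save("T.npy",T,allow_pickle=True); np.save("S.npy",S,allow_pickle=True)
parts={"tall":((281,185),[(.019,.030),(.0105,.030)],.03),"cutter":((336.3,264.5),[(.020,.016),(.0105,.016)],.016),
"small":((385,233),[(.021,.012),(.0105,.012)],.012),"thin":((329,206),[(.016,.009),(.0105,.009)],.009),
"large":((283,242),[(.0275,.012)],.012),"spindle_sh":((182.5,182.5),[(.018,.062)],.062),"spindle_top":((175.5,175),[(.0095,.123),(.0065,.126)],.124)}
for n,(uv,c,z) in parts.items():
    xy=at_z(T,*uv,z)[:2]
    print(n,xy.round(4),"top",fit(T,xy,c)," scene",fit(S,xy,c))
E
python3 loc.py
```

```text
tall [ 0.6088 -0.0509] top (np.float64(121.7111217264858), array([ 0.61005363, -0.04816228]))  scene (np.float64(54.04244362965113), array([ 0.60805363, -0.04866228]))
cutter [ 0.4181 -0.1914] top (np.float64(56.44688636764597), array([ 0.42035699, -0.19738445]))  scene (np.float64(55.13581996235098), array([ 0.41635699, -0.18938445]))
small [ 0.4989 -0.3143] top (np.float64(49.548092497685246), array([ 0.49866958, -0.31728137]))  scene (np.float64(33.10341226416963), array([ 0.48591958, -0.32728137]))
thin [ 0.5634 -0.1731] top (np.float64(85.48197847463102), array([ 0.56468842, -0.17159713]))  scene (np.float64(59.09625874637916), array([ 0.56318842, -0.17184713]))
large [ 0.47   -0.0599] top (np.float64(33.8969133767482), array([ 0.47000425, -0.06337073]))  scene (np.float64(18.422802762170026), array([ 0.46275425, -0.05387073]))
spindle_sh [0.601  0.1844] top (np.float64(26.24989081723295), array([0.60601777, 0.18842374]))  scene (np.float64(15.190080135473481), array([0.59326777, 0.17592374]))
spindle_top [0.6046 0.1876] top (np.float64(56.11197575199691), array([0.59360444, 0.17556854]))  scene (np.float64(29.581009913030506), array([0.59660444, 0.18506854]))
```

```bash
cat > ov.py <<'E'
from h import *
def ov(s,items,xyc,z,half,k,fn,draw=True):
    c=proj(s,[[*xyc,z]])[0]; x0,y0=int(c[0]-half),int(c[1]-half)
    im=s["image"][y0:y0+2*half,x0:x0+2*half,::-1]; im=cv2.resize(im,None,fx=k,fy=k,interpolation=cv2.INTER_CUBIC)
    raw=im.copy()
    for xy,circ,col in items:
        for r,zz in circ:
            p=proj(s,np.c_[xy[0]+r*np.cos(A),xy[1]+r*np.sin(A),np.full(72,zz)])
            p=(p-[x0,y0]+.5)*k-.5
            cv2.polylines(im,[p.round().astype(int)],True,col,1)
    return np.hstack([raw,im])
E
python3 - <<'E'
from ov import *
T=np.load("T.npy",allow_pickle=True).item();S=np.load("S.npy",allow_pickle=True).item()
def two(xyT,xyS,circ,fn,h1=20,k=9):
    r=[]
    a=ov(T,[(xyT,circ,(0,0,255))],xyT,circ[0][1],h1,k,fn); b=ov(S,[(xyS,circ,(0,0,255))],xyS,circ[0][1],h1,k,fn)
    cv2.imwrite(fn,cv2.resize(np.vstack([a,b]),(600,600)))
sp=[(.018,.062),(.0095,.123),(.0065,.126),(.0095,.062)]
two((.602,.186),(.600,.186),sp,"pics/sp1.png",24,7)
two((.4985,-.3155),(.4985,-.3155),[(.021,.012),(.0105,.012),(.021,0)],"pics/sm1.png",16,10)
two((.418,-.191),(.4175,-.191),[(.020,.016),(.0105,.016),(.020,.007)],"pics/cu1.png",16,10)
E
```

```text
(no output)
```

View pics/sp1.png

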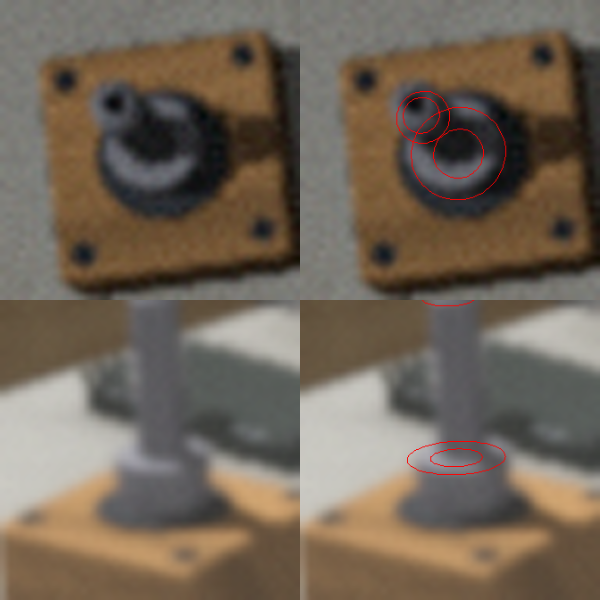

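View pics/sm1.png

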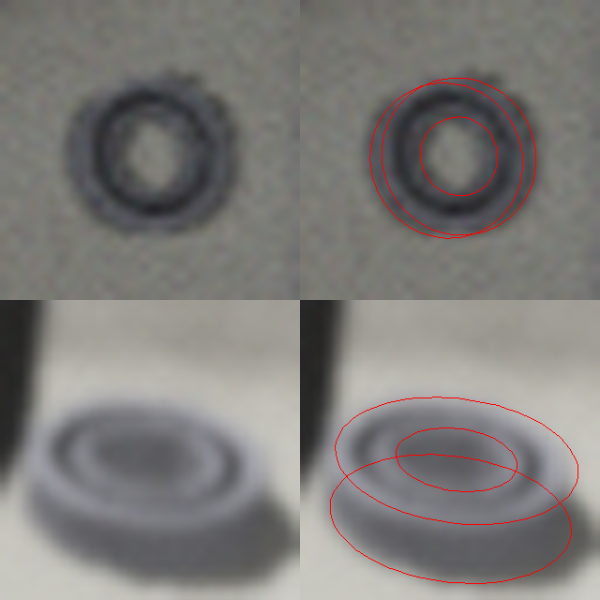

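View pics/cu1.png

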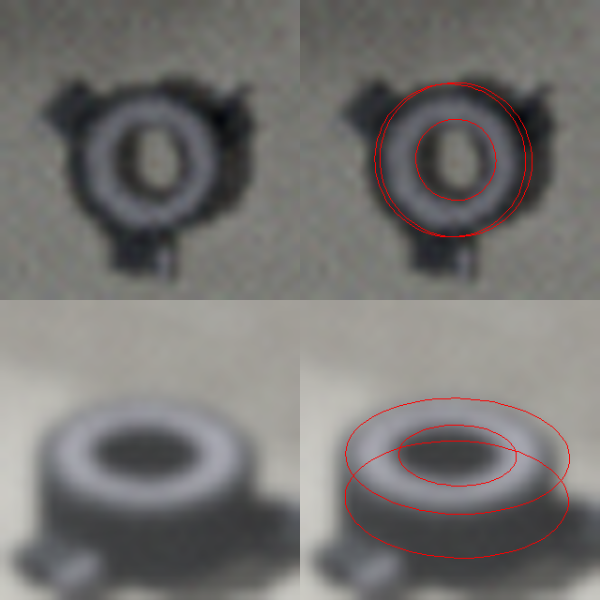

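```bash
cat > two.py <<'E'
from ov import *
T=np.load("T.npy",allow_pickle=True).item();S=np.load("S.npy",allow_pickle=True).item()
def two(xyT,xyS,circ,fn,h1=20,k=9,zc=None):
    z=circ[0][1] if zc is None else zc
    a=ov(T,[(xyT,circ,(0,0,255))],xyT,z,h1,k,fn); b=ov(S,[(xyS,circ,(0,0,255))],xyS,z,h1,k,fn)
    cv2.imwrite(fn,cv2.resize(np.vstack([a,b]),(600,600)))
E
python3 - <<'E'
from two import *
sp=[(.018,.062),(.0095,.123),(.0065,.126),(.0095,.062)]
print(fit(T,(.606,.188),[(.018,.062),(.0065,.126),(.0095,.123)],.004),fit(S,(.606,.188),[(.018,.062),(.0065,.126),(.0095,.123)],.004))
two((.6065,.188),(.6065,.188),sp,"pics/sp2.png",30,6,.09)
for n,xy,c in (("sm",(.4985,-.317),[(.021,.012),(.0105,.012)]),("cu",(.418,-.191),[(.0185,.016),(.0105,.016)]),("lg",(.470,-.060),[(.0275,.012),(.0105,.012)])):
    print(n,fit(T,xy,c,.004),fit(S,xy,c,.004))
    two(fit(T,xy,c,.004)[1],fit(S,xy,c,.004)[1],c,f"pics/{n}2.png",16,10)
E
```

```text
(np.float64(54.49176610784797), array([0.60675, 0.1885 ])) (np.float64(32.83409546943848), array([0.601 , 0.1875]))
sm (np.float64(49.55546737268298), array([ 0.49875, -0.31725])) (np.float64(26.72929022467796), array([ 0.5005, -0.319 ]))
cu (np.float64(46.02163420061439), array([ 0.4175, -0.19  ])) (np.float64(56.255085278492), array([ 0.417  , -0.18875]))
lg (np.float64(62.21300456668331), array([ 0.46975, -0.06275])) (np.float64(32.46954429556919), array([ 0.4705, -0.061 ]))
```

View pics/sp2.png

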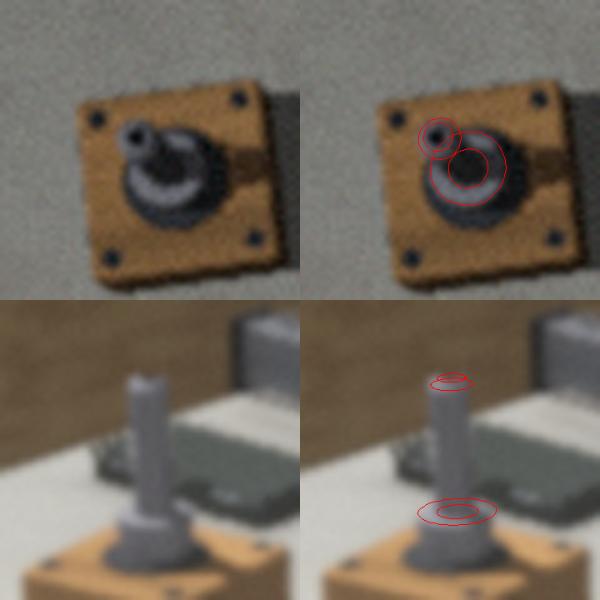

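View pics/sm2.png

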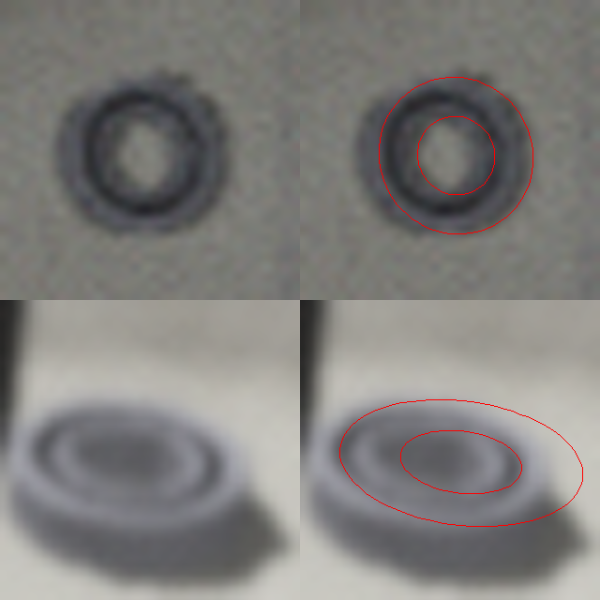

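View pics/cu2.png

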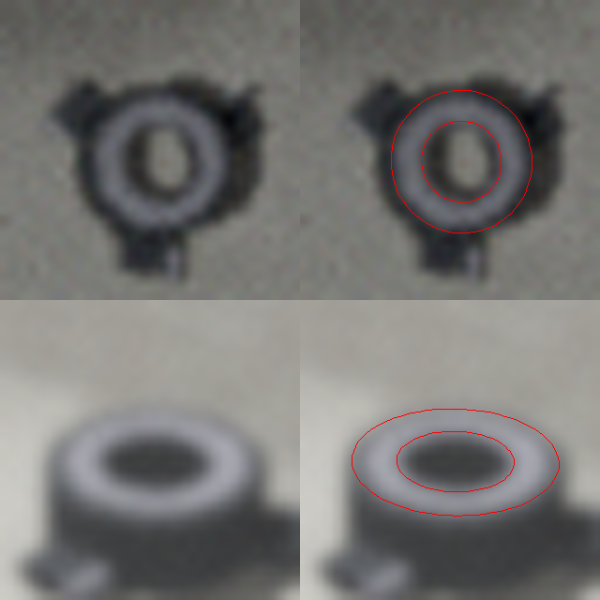

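Rim fits agree to within about 2 mm. The spindle is at about (0.606, 0.188). I'll squeeze each part from two directions to centre it exactly. First, the helper that works out the moves.

```bash
cat > plan.py <<'E'
import sys, numpy as np
from scipy.spatial.transform import Rotation as Ro
from bench import bot
def down(yaw): 
    c,s=np.cos(np.deg2rad(yaw)),np.sin(np.deg2rad(yaw)); return Ro.from_matrix(np.array([[c,s,0],[s,-c,0],[0,0,-1]]))
st=bot.get_state(); p=st["tool_pos"]; R=Ro.from_rotvec(st["tcp_rot"])
X=R.as_matrix()[:,0]
print("t",round(st["clock"],2),"tcp",p.round(4),"yaw",np.rad2deg(np.arctan2(X[1],X[0])).round(2),"w",round(st["gripper_width"]*85,2),"F",st["contact_force"].round(1),"M",st["wrist_torque"].round(2),"q1,q6",st["qpos"][[0,5]].round(2))
for a in sys.argv[1:]:
    v=[float(k) for k in a.split(",")]
    d=R.inv().apply(np.array(v[:3])-p)/.04; r=np.rad2deg((R.inv()*down(v[3])).as_rotvec())/8
    print(a,"dp",d.round(3).tolist(),"rot",r.round(3).tolist())
E
python3 plan.py .609,-.0485,.14,0 .609,-.0485,.023,0
```

```text
t 1.0 tcp [ 0.1545 -0.5278  0.2533] yaw 16.32 w 85.18 F [ 0.2  0.2 -1.5] M [-0.02 -0.01  0.  ] q1,q6 [-1.37 -0.08]
.609,-.0485,.14,0 dp [14.271, -8.309, 2.832] rot [0.0, 0.0, 2.039]
.609,-.0485,.023,0 dp [14.271, -8.309, 5.757] rot [0.0, 0.0, 2.039]
```

Emit:
apply_moves(
  newtons=20,
  steps=[
    {"claw": 0, "dp": [14.27, -8.31, 2.83], "rotation": [0, 0, 2.04]},
    {"claw": 0, "dp": [14.27, -8.31, 2.83], "rotation": [0, 0, 2.04]},
    {"claw": 0, "dp": [14.27, -8.31, 2.83], "rotation": [0, 0, 2.04]},
    {"claw": 0, "dp": [14.27, -8.31, 2.83], "rotation": [0, 0, 2.04]},
    {"claw": 0, "dp": [14.27, -8.31, 2.83], "rotation": [0, 0, 2.04]},
    {"claw": 0, "dp": [14.27, -8.31, 2.83], "rotation": [0, 0, 2.04]},
    {"claw": 0, "dp": [14.27, -8.31, 2.83], "rotation": [0, 0, 2.04]},
    {"claw": 0, "dp": [14.27, -8.31, 2.83], "rotation": [0, 0, 2.04]},
    {"claw": 0, "dp": [14.27, -8.31, 2.83], "rotation": [0, 0, 2.04]},
    {"claw": 0, "dp": [14.27, -8.31, 2.83], "rotation": [0, 0, 2.04]},
    {"claw": 0, "dp": [14.27, -8.31, 2.83], "rotation": [0, 0, 2.04]},
    {"claw": 0, "dp": [14.27, -8.31, 2.83], "rotation": [0, 0, 2.04]},
    {"claw": 0, "dp": [14.27, -8.31, 2.83], "rotation": [0, 0, 2.04]},
    {"claw": 0, "dp": [14.27, -8.31, 2.83], "rotation": [0, 0, 2.04]},
    {"claw": 0, "dp": [14.27, -8.31, 2.83], "rotation": [0, 0, 2.04]},
    {"claw": 0, "dp": [14.27, -8.31, 2.83], "rotation": [0, 0, 2.04]},
    {"claw": 0, "dp": [14.27, -8.31, 2.83], "rotation": [0, 0, 2.04]},
    {"claw": 0, "dp": [14.27, -8.31, 2.83], "rotation": [0, 0, 2.04]},
  ],
)

```text
clock: 2.8
tool_pos: [0.6086, -0.0494, 0.1405]
tcp_rot: [3.141, -0.002, 0.0]
contact_force: [0.3, -0.7, -0.9]
gripper_width: 1.002
```

```bash
python3 plan.py .609,-.0485,.025,0; cat > shot.py <<'E'
import sys,cv2
from bench import snapshot
import numpy as np
n,fn,x0,y0,x1,y1=sys.argv[1],sys.argv[2],*map(int,sys.argv[3:7])
s=snapshot(n); np.save(n+"_last.npy",s,allow_pickle=True)
c=s["image"][y0:y1,x0:x1,::-1]; k=min(800/(x1-x0),600/(y1-y0)); cv2.imwrite(fn,cv2.resize(c,None,fx=k,fy=k,interpolation=cv2.INTER_CUBIC))
E
python3 shot.py scene pics/a1.png 220 120 420 270
```

```text
t 2.8 tcp [ 0.6086 -0.0494  0.1405] yaw -0.08 w 85.17 F [ 0.3 -0.7 -0.9] M [ 0.    0.03 -0.01] q1,q6 [-0.16  1.41]
.609,-.0485,.025,0 dp [0.01, -0.023, 2.887] rot [0.001, -0.002, -0.01]
```

View pics/a1.png

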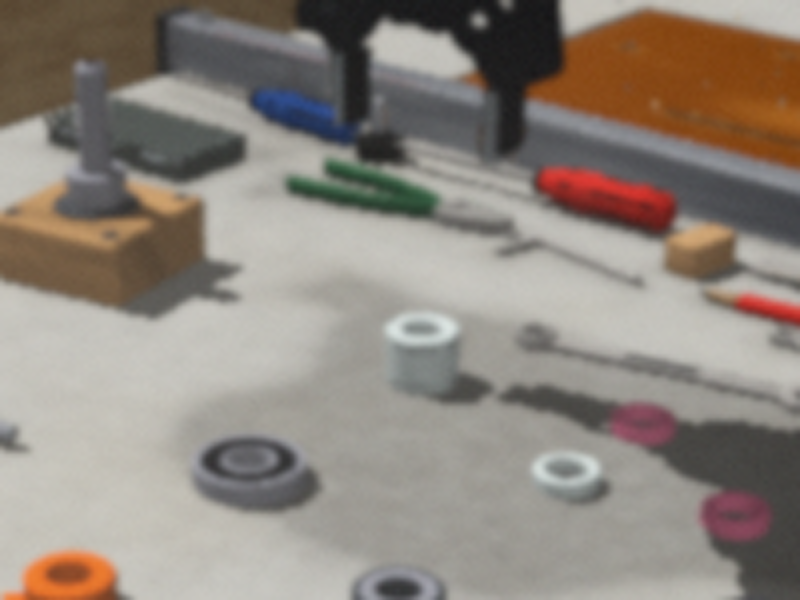

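The gripper is centred over the collar (collar at x 422, fingers at 350 and 500 in the crop). Descending to make the first squeeze.

Emit:
apply_moves(
  newtons=20,
  steps=[
    {"claw": 0, "dp": [0.01, -0.02, 1.0], "rotation": [0, 0, 0]},
    {"claw": 0, "dp": [0.01, -0.02, 2.0], "rotation": [0, 0, 0]},
    {"claw": 0, "dp": [0.01, -0.02, 2.7], "rotation": [0, 0, 0]},
    {"claw": 0, "dp": [0.01, -0.02, 2.89], "rotation": [0, 0, 0]},
    {"claw": 0.4, "dp": [0.01, -0.02, 2.89], "rotation": [0, 0, 0]},
    {"claw": 0.8, "dp": [0.01, -0.02, 2.89], "rotation": [0, 0, 0]},
    {"claw": 0.8, "dp": [0.01, -0.02, 2.89], "rotation": [0, 0, 0]},
    {"claw": 0.8, "dp": [0.01, -0.02, 2.89], "rotation": [0, 0, 0]},
    {"claw": 0.8, "dp": [0.01, -0.02, 2.89], "rotation": [0, 0, 0]},
    {"claw": 0.8, "dp": [0.01, -0.02, 2.89], "rotation": [0, 0, 0]},
  ],
)

```text
clock: 3.85
tool_pos: [0.61, -0.0487, 0.0267]
tcp_rot: [3.141, -0.002, 0.004]
contact_force: [-1.1, 0.1, 7.5]
gripper_width: 0.437
```

```bash
python3 plan.py .609,-.0485,.025,90
```

```text
t 3.85 tcp [ 0.61   -0.0487  0.0267] yaw -0.07 w 37.12 F [-1.1  0.1  7.5] M [-0.09  0.22 -0.01] q1,q6 [-0.16  1.42]
.609,-.0485,.025,90 dp [-0.024, -0.005, 0.041] rot [0.019, -0.013, -11.259]
```

Emit:
apply_moves(
  newtons=20,
  steps=[
    {"claw": 0.25, "dp": [0, 0, -0.05], "rotation": [0, 0, 0]},
    {"claw": 0.25, "dp": [0, 0, -0.05], "rotation": [0, 0, 0]},
    {"claw": 0.25, "dp": [0, 0, -0.05], "rotation": [0, 0, 0]},
    {"claw": 0.25, "dp": [0, 0, -0.05], "rotation": [0, 0, -11.26]},
    {"claw": 0.25, "dp": [0, 0, -0.05], "rotation": [0, 0, -11.26]},
    {"claw": 0.25, "dp": [0, 0, -0.05], "rotation": [0, 0, -11.26]},
    {"claw": 0.25, "dp": [0, 0, -0.05], "rotation": [0, 0, -11.26]},
    {"claw": 0.25, "dp": [0, 0, -0.05], "rotation": [0, 0, -11.26]},
    {"claw": 0.25, "dp": [0, 0, -0.05], "rotation": [0, 0, -11.26]},
    {"claw": 0.25, "dp": [0, 0, -0.05], "rotation": [0, 0, -11.26]},
    {"claw": 0.25, "dp": [0, 0, -0.05], "rotation": [0, 0, -11.26]},
    {"claw": 0.25, "dp": [0, 0, -0.05], "rotation": [0, 0, -11.26]},
    {"claw": 0.25, "dp": [0, 0, -0.05], "rotation": [0, 0, -11.26]},
    {"claw": 0.25, "dp": [0, 0, -0.05], "rotation": [0, 0, -11.26]},
    {"claw": 0.25, "dp": [0, 0, -0.05], "rotation": [0, 0, -11.26]},
    {"claw": 0.25, "dp": [0, 0, -0.05], "rotation": [0, 0, -11.26]},
    {"claw": 0.25, "dp": [0, 0, -0.05], "rotation": [0, 0, -11.26]},
  ],
)

```text
clock: 5.55
tool_pos: [0.61, -0.0487, 0.0287]
tcp_rot: [2.222, 2.218, 0.003]
contact_force: [0.5, 0.5, 0.2]
gripper_width: 0.749
```

```bash
python3 plan.py .61,-.0487,.026,90
```

```text
t 5.55 tcp [ 0.61   -0.0487  0.0287] yaw 89.9 w 63.63 F [0.5 0.5 0.2] M [ 0.02 -0.   -0.06] q1,q6 [-0.16 -0.15]
.61,-.0487,.026,90 dp [-0.0, 0.0, 0.067] rot [0.021, 0.004, -0.012]
```

Emit:
apply_moves(
  newtons=30,
  steps=[
    {"claw": 0.5, "dp": [0, 0, 0.02], "rotation": [0, 0, 0]},
    {"claw": 0.8, "dp": [0, 0, 0.02], "rotation": [0, 0, 0]},
    {"claw": 0.8, "dp": [0, 0, 0.02], "rotation": [0, 0, 0]},
    {"claw": 0.8, "dp": [0, 0, 0.02], "rotation": [0, 0, 0]},
    {"claw": 0.8, "dp": [0, 0, 0.02], "rotation": [0, 0, 0]},
  ],
)

```text
clock: 6.05
tool_pos: [0.61, -0.0487, 0.028]
tcp_rot: [2.222, 2.218, 0.003]
contact_force: [-1.5, 0.4, 2.9]
gripper_width: 0.434
```

```bash
python3 plan.py .61,-.0487,.170,90 .606,.188,.170,90
```

```text
t 6.05 tcp [ 0.61   -0.0487  0.028 ] yaw 89.9 w 36.88 F [-1.5  0.4  2.9] M [0.05 0.17 0.  ] q1,q6 [-0.16 -0.15]
.61,-.0487,.170,90 dp [-0.002, 0.011, -3.551] rot [0.021, 0.004, -0.013]
.606,.188,.170,90 dp [5.915, -0.1, -3.554] rot [0.021, 0.004, -0.013]
```

Emit:
apply_moves(
  steps=[
    {"claw": 0.8, "dp": [0, 0, -0.8], "rotation": [0, 0, 0]},
    {"claw": 0.8, "dp": [0, 0, -1.7], "rotation": [0, 0, 0]},
    {"claw": 0.8, "dp": [0, 0, -2.6], "rotation": [0, 0, 0]},
    {"claw": 0.8, "dp": [0, 0, -3.4], "rotation": [0.02, 0, 0]},
    {"claw": 0.8, "dp": [0.6, 0, -3.55], "rotation": [0.02, 0, 0]},
    {"claw": 0.8, "dp": [1.5, -0.02, -3.55], "rotation": [0.02, 0, 0]},
    {"claw": 0.8, "dp": [2.4, -0.04, -3.55], "rotation": [0.02, 0, 0]},
    {"claw": 0.8, "dp": [3.4, -0.06, -3.55], "rotation": [0.02, 0, 0]},
    {"claw": 0.8, "dp": [4.4, -0.08, -3.55], "rotation": [0.02, 0, 0]},
    {"claw": 0.8, "dp": [5.3, -0.1, -3.55], "rotation": [0.02, 0, 0]},
    {"claw": 0.8, "dp": [5.8, -0.1, -3.55], "rotation": [0.02, 0, 0]},
    {"claw": 0.8, "dp": [5.915, -0.1, -3.55], "rotation": [0.02, 0, 0]},
    {"claw": 0.8, "dp": [5.915, -0.1, -3.55], "rotation": [0.02, 0, 0]},
    {"claw": 0.8, "dp": [5.915, -0.1, -3.55], "rotation": [0.02, 0, 0]},
    {"claw": 0.8, "dp": [5.915, -0.1, -3.55], "rotation": [0.02, 0, 0]},
  ],
)

```text
clock: 7.55
tool_pos: [0.6061, 0.1868, 0.1697]
tcp_rot: [2.225, 2.218, -0.001]
contact_force: [-0.3, -0.8, -2.1]
gripper_width: 0.431
```

```bash
python3 plan.py .606,.188,.160,90;python3 shot.py scene pics/b1.png 205 90 295 157;python3 shot.py top pics/b2.png 130 150 230 225
```

```text
t 7.55 tcp [0.6061 0.1868 0.1697] yaw 89.82 w 36.65 F [-0.3 -0.8 -2.1] M [ 0.   -0.01  0.05] q1,q6 [0.23 0.23]
.606,.188,.160,90 dp [0.029, -0.003, 0.244] rot [-0.001, 0.005, -0.022]
```

View pics/b1.png

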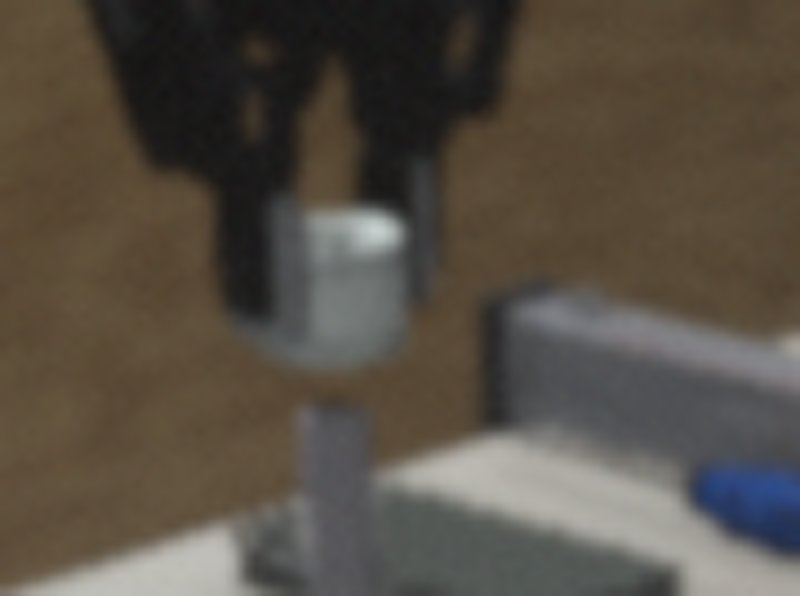

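View pics/b2.png

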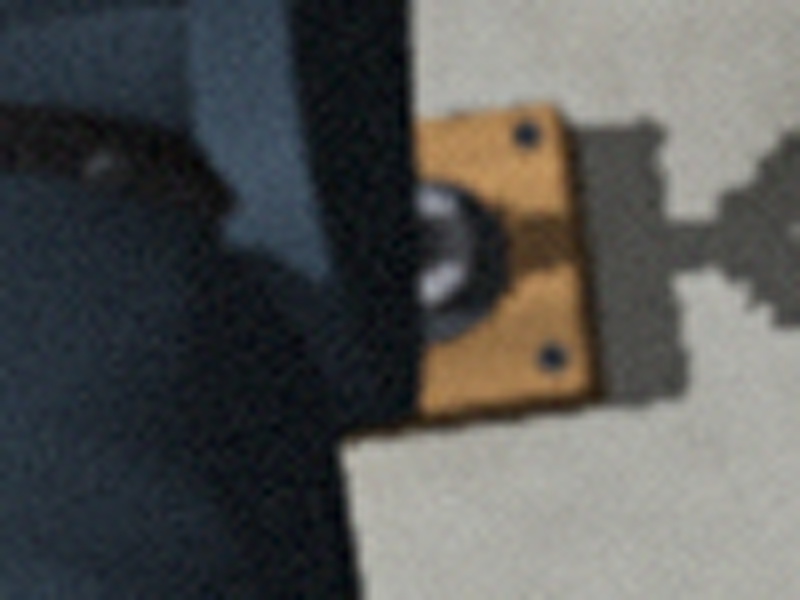

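```bash
python3 - <<'E'
from ov import *
S=np.load("scene_last.npy",allow_pickle=True).item()
c=(.6061,.1868); s=(.606,.188)
a=ov(S,[(c,[(.019,.1417),(.019,.1717),(.0105,.1717)],(0,0,255)),(s,[(.0095,.123),(.0065,.126),(.0095,.100),(.018,.062)],(0,255,0))],c,.12,34,6,"")
cv2.imwrite("pics/b3.png",a)
E
```

```text
(no output)
```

View pics/b3.png

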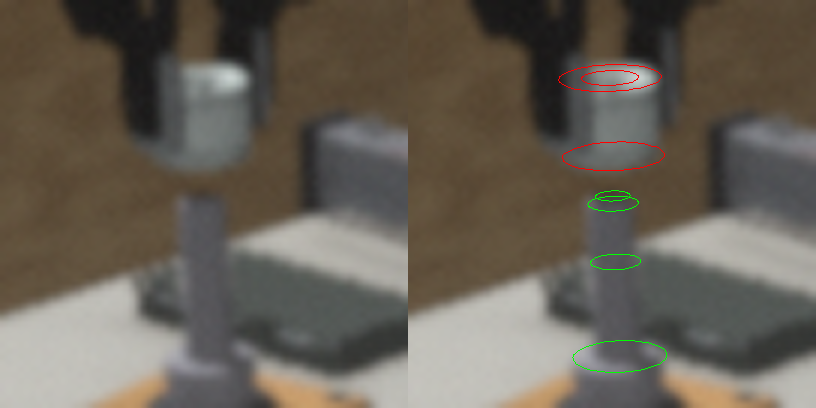

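The overlay matches: collar and spindle show the same small offset in the scene view. The top camera agreed with the gripped collar within 0.5 mm, so I'll trust its (0.6065, 0.188). Lowering gently.

```bash
python3 plan.py .6065,.188,.157,90 .6065,.188,.147,90
```

```text
t 7.65 tcp [0.6061 0.1871 0.1698] yaw 89.83 w 36.81 F [-0.3  0.  -2.4] M [ 0.02  0.03 -0.01] q1,q6 [0.23 0.23]
.6065,.188,.157,90 dp [0.024, 0.009, 0.32] rot [-0.0, 0.004, -0.022]
.6065,.188,.147,90 dp [0.024, 0.009, 0.57] rot [-0.0, 0.004, -0.022]
```

Emit:
apply_moves(
  steps=[
    {"claw": 0.8, "dp": [0.024, 0.009, 0.15], "rotation": [0, 0, 0]},
    {"claw": 0.8, "dp": [0.024, 0.009, 0.32], "rotation": [0, 0, 0]},
    {"claw": 0.8, "dp": [0.024, 0.009, 0.38], "rotation": [0, 0, 0]},
    {"claw": 0.8, "dp": [0.024, 0.009, 0.43], "rotation": [0, 0, 0]},
    {"claw": 0.8, "dp": [0.024, 0.009, 0.47], "rotation": [0, 0, 0]},
    {"claw": 0.8, "dp": [0.024, 0.009, 0.47], "rotation": [0, 0, 0]},
  ],
)

```text
clock: 8.25
tool_pos: [0.6065, 0.188, 0.1509]
tcp_rot: [2.224, 2.218, -0.001]
contact_force: [-0.3, -1.2, -1.2]
gripper_width: 0.438
```

```bash
python3 plan.py .6065,.188,.147,90
```

```text
t 8.25 tcp [0.6065 0.188  0.1509] yaw 89.83 w 37.25 F [-0.3 -1.2 -1.2] M [ 0.02  0.05 -0.01] q1,q6 [0.23 0.23]
.6065,.188,.147,90 dp [-0.001, 0.001, 0.097] rot [-0.001, 0.005, -0.021]
```

Emit:
apply_moves(
  steps=[
    {"claw": 0.8, "dp": [0, 0, 0.1], "rotation": [0, 0, 0]},
    {"claw": 0.8, "dp": [0, 0, 0.2], "rotation": [0, 0, 0]},
    {"claw": 0.8, "dp": [0, 0, 0.35], "rotation": [0, 0, 0]},
    {"claw": 0.8, "dp": [0, 0, 0.5], "rotation": [0, 0, 0]},
    {"claw": 0.8, "dp": [0, 0, 0.65], "rotation": [0, 0, 0]},
    {"claw": 0.8, "dp": [0, 0, 0.8], "rotation": [0, 0, 0]},
    {"claw": 0.8, "dp": [0, 0, 0.95], "rotation": [0, 0, 0]},
    {"claw": 0.8, "dp": [0, 0, 1.1], "rotation": [0, 0, 0]},
    {"claw": 0.8, "dp": [0, 0, 1.25], "rotation": [0, 0, 0]},
    {"claw": 0.8, "dp": [0, 0, 1.4], "rotation": [0, 0, 0]},
    {"claw": 0.8, "dp": [0, 0, 1.4], "rotation": [0, 0, 0]},
  ],
)

```text
clock: 9.35
tool_pos: [0.606, 0.1879, 0.0938]
tcp_rot: [-2.224, -2.218, 0.003]
contact_force: [-0.9, -1.0, -1.6]
gripper_width: 0.433
```

```bash
python3 plan.py .6065,.188,.090,90
```

```text
t 9.35 tcp [0.606  0.1879 0.0938] yaw 89.83 w 36.84 F [-0.9 -1.  -1.6] M [ 0.02  0.01 -0.04] q1,q6 [0.23 0.23]
.6065,.188,.090,90 dp [0.003, 0.013, 0.096] rot [-0.011, 0.007, -0.021]
```

Sliding freely. Lowering the last few mm until it meets the shoulder (TCP about 0.090).

Emit:
apply_moves(
  steps=[
    {"claw": 0.8, "dp": [0, 0, 0.04], "rotation": [0, 0, 0]},
    {"claw": 0.8, "dp": [0, 0, 0.07], "rotation": [0, 0, 0]},
    {"claw": 0.8, "dp": [0, 0, 0.09], "rotation": [0, 0, 0]},
    {"claw": 0.8, "dp": [0, 0, 0.11], "rotation": [0, 0, 0]},
    {"claw": 0.8, "dp": [0, 0, 0.12], "rotation": [0, 0, 0]},
  ],
)

```text
clock: 9.85
tool_pos: [0.6061, 0.1879, 0.0899]
tcp_rot: [-2.224, -2.218, 0.002]
contact_force: [-4.0, -1.5, 10.0]
gripper_width: 0.435
```

```bash
python3 plan.py .6065,.188,.090,90
```

```text
t 9.85 tcp [0.6061 0.1879 0.0899] yaw 89.84 w 36.98 F [-4.  -1.5 10. ] M [-0.2   0.78  0.04] q1,q6 [0.23 0.23]
.6065,.188,.090,90 dp [0.002, 0.01, -0.001] rot [-0.009, 0.007, -0.021]
```

Home: z is 0.0899 as expected, with 10 N upward. Releasing and going up.

Emit:
apply_moves(
  steps=[
    {"claw": 0.3, "dp": [0, 0, 0], "rotation": [0, 0, 0]},
    {"claw": 0.2, "dp": [0, 0, 0], "rotation": [0, 0, 0]},
    {"claw": 0.2, "dp": [0, 0, 0], "rotation": [0, 0, 0]},
    {"claw": 0.2, "dp": [0, 0, -0.5], "rotation": [0, 0, 0]},
    {"claw": 0.2, "dp": [0, 0, -1.4], "rotation": [0, 0, 0]},
    {"claw": 0.2, "dp": [0, 0, -2.3], "rotation": [0, 0, 0]},
    {"claw": 0.2, "dp": [0, 0, -2.6], "rotation": [0, 0, 0]},
    {"claw": 0.2, "dp": [0, 0, -2.6], "rotation": [0, 0, 0]},
  ],
)

```text
clock: 10.65
tool_pos: [0.6069, 0.1882, 0.1957]
tcp_rot: [2.224, 2.217, 0.002]
contact_force: [0.2, -0.7, -0.4]
gripper_width: 0.796
```

```bash
python3 plan.py .4175,-.1895,.1,90 .4175,-.1895,.0305,90;python3 shot.py scene pics/c1.png 205 90 295 157
```

```text
t 10.65 tcp [0.6069 0.1882 0.1957] yaw 89.83 w 67.7 F [ 0.2 -0.7 -0.4] M [ 0.01 -0.   -0.  ] q1,q6 [0.23 0.23]
.4175,-.1895,.1,90 dp [-9.457, -4.713, 2.384] rot [0.014, 0.001, -0.021]
.4175,-.1895,.0305,90 dp [-9.457, -4.717, 4.121] rot [0.014, 0.001, -0.021]
```

View pics/c1.png

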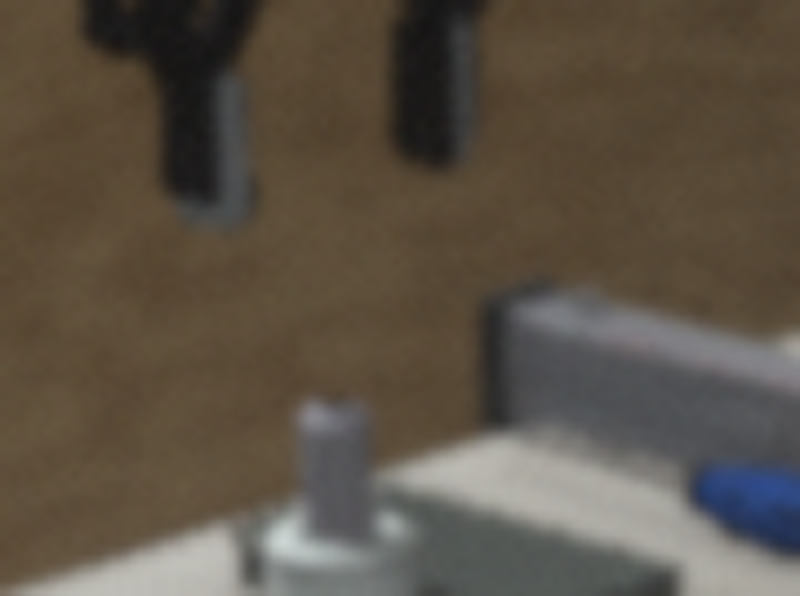

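The collar sits on the shoulder with the spindle at crop (335,470), and the fingers are clear. Next the dark cutter.

Emit:
apply_moves(
  newtons=20,
  steps=[
    {"claw": 0.2, "dp": [-0.9, -0.45, 0], "rotation": [0, 0, 0]},
    {"claw": 0.2, "dp": [-1.9, -0.95, 0.3], "rotation": [0, 0, 0]},
    {"claw": 0.2, "dp": [-2.9, -1.45, 0.5], "rotation": [0, 0, 0]},
    {"claw": 0.2, "dp": [-3.9, -1.95, 0.8], "rotation": [0, 0, 0]},
    {"claw": 0.2, "dp": [-4.9, -2.45, 1.2], "rotation": [0, 0, 0]},
    {"claw": 0.2, "dp": [-5.9, -2.95, 1.5], "rotation": [0, 0, 0]},
    {"claw": 0.2, "dp": [-6.9, -3.45, 1.8], "rotation": [0, 0, 0]},
    {"claw": 0.2, "dp": [-7.9, -3.95, 2.1], "rotation": [0, 0, 0]},
    {"claw": 0.2, "dp": [-8.9, -4.45, 2.3], "rotation": [0, 0, 0]},
    {"claw": 0.2, "dp": [-9.457, -4.715, 2.384], "rotation": [0, 0, 0]},
    {"claw": 0.2, "dp": [-9.457, -4.715, 2.384], "rotation": [0, 0, 0]},
    {"claw": 0.2, "dp": [-9.457, -4.715, 2.384], "rotation": [0, 0, 0]},
  ],
)

```text
clock: 11.9
tool_pos: [0.4156, -0.1895, 0.0978]
tcp_rot: [-2.224, -2.215, 0.003]
contact_force: [0.0, 0.8, 0.3]
gripper_width: 0.801
```

```bash
python3 plan.py .4175,-.1895,.0305,90;python3 shot.py scene pics/c2.png 260 190 400 295
```

```text
t 11.9 tcp [ 0.4156 -0.1895  0.0978] yaw 89.76 w 68.08 F [0.  0.8 0.3] M [-0.04 -0.01 -0.02] q1,q6 [-0.53 -0.52]
.4175,-.1895,.0305,90 dp [-0.001, 0.051, 1.682] rot [-0.02, -0.004, -0.03]
```

View pics/c2.png

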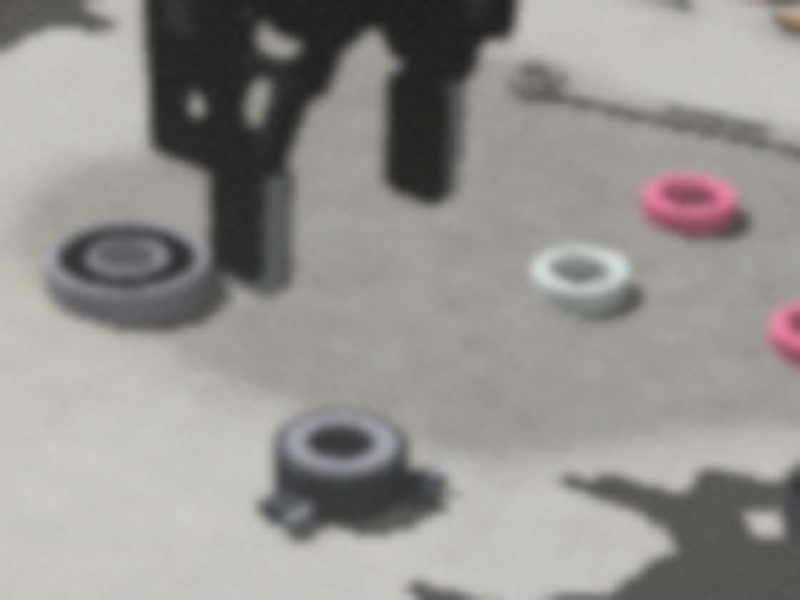

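Cutter at crop (340,460), gripper above it and nothing in the way. Descending.

Emit:
apply_moves(
  newtons=20,
  steps=[
    {"claw": 0.2, "dp": [0, 0.05, 0.7], "rotation": [0, 0, -0.03]},
    {"claw": 0.2, "dp": [0, 0.05, 1.4], "rotation": [0, 0, -0.03]},
    {"claw": 0.2, "dp": [0, 0.05, 1.68], "rotation": [0, 0, -0.03]},
    {"claw": 0.2, "dp": [0, 0.05, 1.68], "rotation": [0, 0, -0.03]},
    {"claw": 0.5, "dp": [0, 0.05, 1.68], "rotation": [0, 0, -0.03]},
    {"claw": 0.8, "dp": [0, 0.05, 1.68], "rotation": [0, 0, -0.03]},
    {"claw": 0.8, "dp": [0, 0.05, 1.68], "rotation": [0, 0, -0.03]},
    {"claw": 0.8, "dp": [0, 0.05, 1.68], "rotation": [0, 0, -0.03]},
    {"claw": 0.8, "dp": [0, 0.05, 1.68], "rotation": [0, 0, -0.03]},
  ],
)

```text
clock: 12.85
tool_pos: [0.4185, -0.1892, 0.0321]
tcp_rot: [2.22, 2.223, -0.001]
contact_force: [-0.2, 1.7, 6.2]
gripper_width: 0.447
```

```bash
python3 plan.py .4175,-.1895,.0305,0;python3 shot.py scene pics/c3.png 260 190 400 295
```

```text
t 12.85 tcp [ 0.4185 -0.1892  0.0321] yaw 90.06 w 38.04 F [-0.2  1.7  6.2] M [0.4  0.13 0.07] q1,q6 [-0.53 -0.53]
.4175,-.1895,.0305,0 dp [-0.007, -0.026, 0.04] rot [0.0, 0.007, 11.258]
```

View pics/c3.png

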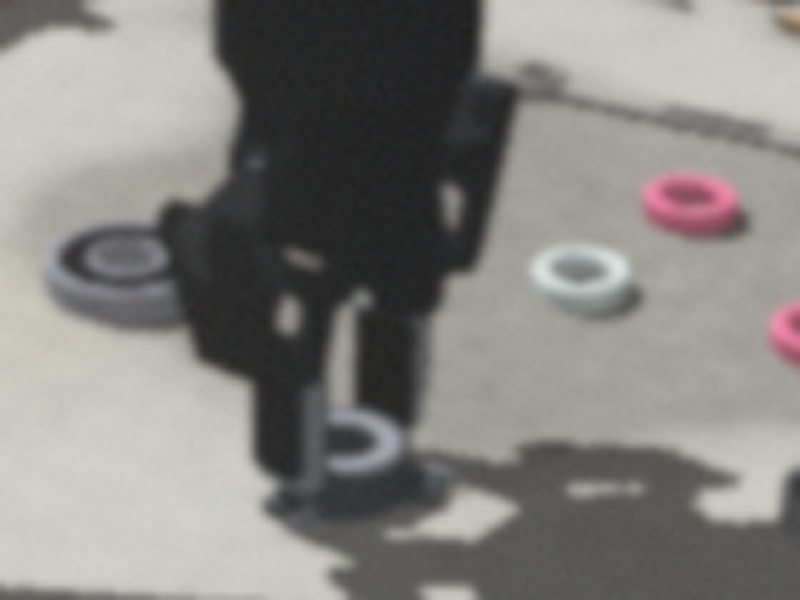

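Emit:
apply_moves(
  newtons=20,
  steps=[
    {"claw": 0.25, "dp": [0, 0, 0], "rotation": [0, 0, 0]},
    {"claw": 0.25, "dp": [0, 0, 0], "rotation": [0, 0, 0]},
    {"claw": 0.25, "dp": [0, 0, 0], "rotation": [0, 0, 0]},
    {"claw": 0.25, "dp": [0, 0, 0], "rotation": [0, 0, 11.26]},
    {"claw": 0.25, "dp": [0, 0, 0], "rotation": [0, 0, 11.26]},
    {"claw": 0.25, "dp": [0, 0, 0], "rotation": [0, 0, 11.26]},
    {"claw": 0.25, "dp": [0, 0, 0], "rotation": [0, 0, 11.26]},
    {"claw": 0.25, "dp": [0, 0, 0], "rotation": [0, 0, 11.26]},
    {"claw": 0.25, "dp": [0, 0, 0], "rotation": [0, 0, 11.26]},
    {"claw": 0.25, "dp": [0, 0, 0], "rotation": [0, 0, 11.26]},
    {"claw": 0.25, "dp": [0, 0, 0], "rotation": [0, 0, 11.26]},
    {"claw": 0.25, "dp": [0, 0, 0], "rotation": [0, 0, 11.26]},
    {"claw": 0.25, "dp": [0, 0, 0], "rotation": [0, 0, 11.26]},
    {"claw": 0.25, "dp": [0, 0, 0], "rotation": [0, 0, 11.26]},
    {"claw": 0.25, "dp": [0, 0, 0], "rotation": [0, 0, 11.26]},
    {"claw": 0.25, "dp": [0, 0, 0], "rotation": [0, 0, 11.26]},
    {"claw": 0.25, "dp": [0, 0, 0], "rotation": [0, 0, 11.26]},
  ],
)

```text
clock: 14.6
tool_pos: [0.4185, -0.1893, 0.0321]
tcp_rot: [3.141, 0.002, -0.001]
contact_force: [-0.5, 1.2, -0.3]
gripper_width: 0.75
```

```bash
python3 plan.py .4185,-.1892,.0315,0
```

```text
t 14.6 tcp [ 0.4185 -0.1893  0.0321] yaw 0.08 w 63.73 F [-0.5  1.2 -0.3] M [ 0.   -0.07 -0.03] q1,q6 [-0.53  1.04]
.4185,-.1892,.0315,0 dp [-0.001, -0.002, 0.015] rot [0.004, 0.004, 0.011]
```

Emit:
apply_moves(
  newtons=30,
  steps=[
    {"claw": 0.5, "dp": [0, 0, 0], "rotation": [0, 0, 0]},
    {"claw": 0.8, "dp": [0, 0, 0], "rotation": [0, 0, 0]},
    {"claw": 0.8, "dp": [0, 0, 0], "rotation": [0, 0, 0]},
    {"claw": 0.8, "dp": [0, 0, 0], "rotation": [0, 0, 0]},
    {"claw": 0.8, "dp": [0, 0, 0], "rotation": [0, 0, 0]},
    {"claw": 0.8, "dp": [0, 0, 0], "rotation": [0, 0, 0]},
  ],
)

```text
clock: 15.2
tool_pos: [0.4186, -0.1893, 0.0325]
tcp_rot: [3.141, 0.003, -0.001]
contact_force: [-1.2, 0.7, 6.7]
gripper_width: 0.44
```

```bash
python3 plan.py .4185,-.1892,.18,0  .6065,.188,.180,0
```

```text
t 15.2 tcp [ 0.4186 -0.1893  0.0325] yaw 0.12 w 37.41 F [-1.2  0.7  6.7] M [0.11 0.32 0.02] q1,q6 [-0.53  1.04]
.4185,-.1892,.18,0 dp [-0.004, 0.0, -3.689] rot [0.005, 0.003, 0.014]
.6065,.188,.180,0 dp [4.715, -9.42, -3.697] rot [0.005, 0.003, 0.014]
```

Emit:
apply_moves(
  steps=[
    {"claw": 0.8, "dp": [0, 0, -0.5], "rotation": [0, 0, 0]},
    {"claw": 0.8, "dp": [0, 0, -1.2], "rotation": [0, 0, 0]},
    {"claw": 0.8, "dp": [0, 0, -2.1], "rotation": [0, 0, 0]},
    {"claw": 0.8, "dp": [0, 0, -3.0], "rotation": [0, 0, 0]},
    {"claw": 0.8, "dp": [0.3, -0.6, -3.6], "rotation": [0, 0, 0]},
    {"claw": 0.8, "dp": [0.75, -1.5, -3.7], "rotation": [0, 0, 0]},
    {"claw": 0.8, "dp": [1.2, -2.4, -3.7], "rotation": [0, 0, 0]},
    {"claw": 0.8, "dp": [1.65, -3.3, -3.7], "rotation": [0, 0, 0]},
    {"claw": 0.8, "dp": [2.1, -4.2, -3.7], "rotation": [0, 0, 0]},
    {"claw": 0.8, "dp": [2.55, -5.1, -3.7], "rotation": [0, 0, 0]},
    {"claw": 0.8, "dp": [3.0, -6.0, -3.7], "rotation": [0, 0, 0]},
    {"claw": 0.8, "dp": [3.45, -6.9, -3.7], "rotation": [0, 0, 0]},
    {"claw": 0.8, "dp": [3.9, -7.8, -3.7], "rotation": [0, 0, 0]},
    {"claw": 0.8, "dp": [4.3, -8.6, -3.7], "rotation": [0, 0, 0]},
    {"claw": 0.8, "dp": [4.6, -9.2, -3.7], "rotation": [0, 0, 0]},
    {"claw": 0.8, "dp": [4.715, -9.42, -3.7], "rotation": [0, 0, 0]},
    {"claw": 0.8, "dp": [4.715, -9.42, -3.7], "rotation": [0, 0, 0]},
    {"claw": 0.8, "dp": [4.715, -9.42, -3.7], "rotation": [0, 0, 0]},
    {"claw": 0.8, "dp": [4.715, -9.42, -3.7], "rotation": [0, 0, 0]},
  ],
)

```text
clock: 17.1
tool_pos: [0.6061, 0.1869, 0.1801]
tcp_rot: [3.141, 0.002, -0.001]
contact_force: [-0.4, -0.2, -1.7]
gripper_width: 0.441
```

```bash
python3 plan.py .6065,.188,.162,0;python3 shot.py scene pics/d1.png 205 90 295 157
```

```text
t 17.1 tcp [0.6061 0.1869 0.1801] yaw 0.06 w 37.49 F [-0.4 -0.2 -1.7] M [-0.01 -0.02  0.01] q1,q6 [0.23 1.8 ]
.6065,.188,.162,0 dp [0.01, -0.029, 0.452] rot [0.007, 0.006, 0.008]
```

View pics/d1.png

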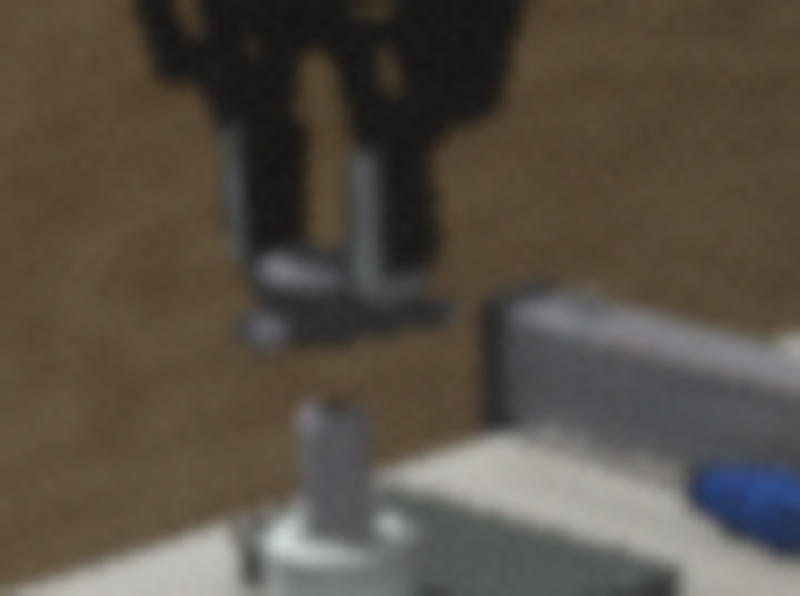

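Cutter held level, hub up, above the spindle. Lowering onto the tip.

Emit:
apply_moves(
  steps=[
    {"claw": 0.8, "dp": [0.01, -0.03, 0.2], "rotation": [0, 0, 0]},
    {"claw": 0.8, "dp": [0.01, -0.03, 0.42], "rotation": [0, 0, 0]},
    {"claw": 0.8, "dp": [0.01, -0.03, 0.5], "rotation": [0, 0, 0]},
    {"claw": 0.8, "dp": [0.01, -0.03, 0.56], "rotation": [0, 0, 0]},
    {"claw": 0.8, "dp": [0.01, -0.03, 0.62], "rotation": [0, 0, 0]},
    {"claw": 0.8, "dp": [0.01, -0.03, 0.68], "rotation": [0, 0, 0]},
    {"claw": 0.8, "dp": [0.01, -0.03, 0.68], "rotation": [0, 0, 0]},
  ],
)

```text
clock: 17.85
tool_pos: [0.6065, 0.1881, 0.1527]
tcp_rot: [3.141, 0.002, -0.002]
contact_force: [-0.3, 0.0, -1.9]
gripper_width: 0.438
```

```bash
python3 plan.py .6065,.188,.1245,0
```

```text
t 17.85 tcp [0.6065 0.1881 0.1527] yaw 0.06 w 37.22 F [-0.3  0.  -1.9] M [0.01 0.02 0.  ] q1,q6 [0.23 1.8 ]
.6065,.188,.1245,0 dp [0.001, 0.002, 0.705] rot [0.007, 0.007, 0.008]
```

Emit:
apply_moves(
  steps=[
    {"claw": 0.8, "dp": [0, 0, 0.1], "rotation": [0, 0, 0]},
    {"claw": 0.8, "dp": [0, 0, 0.2], "rotation": [0, 0, 0]},
    {"claw": 0.8, "dp": [0, 0, 0.32], "rotation": [0, 0, 0]},
    {"claw": 0.8, "dp": [0, 0, 0.44], "rotation": [0, 0, 0]},
    {"claw": 0.8, "dp": [0, 0, 0.54], "rotation": [0, 0, 0]},
    {"claw": 0.8, "dp": [0, 0, 0.61], "rotation": [0, 0, 0]},
    {"claw": 0.8, "dp": [0, 0, 0.65], "rotation": [0, 0, 0]},
    {"claw": 0.8, "dp": [0, 0, 0.68], "rotation": [0, 0, 0]},
    {"claw": 0.8, "dp": [0, 0, 0.7], "rotation": [0, 0, 0]},
    {"claw": 0.8, "dp": [0, 0, 0.72], "rotation": [0, 0, 0]},
    {"claw": 0.8, "dp": [0, 0, 0.73], "rotation": [0, 0, 0]},
  ],
)

```text
clock: 18.95
tool_pos: [0.6067, 0.1882, 0.1246]
tcp_rot: [3.141, 0.002, -0.0]
contact_force: [-3.6, -0.5, 8.8]
gripper_width: 0.435
```

```bash
python3 plan.py .6065,.188,.1245,0
```

```text
t 18.95 tcp [0.6067 0.1882 0.1246] yaw 0.06 w 36.98 F [-3.6 -0.5  8.8] M [-0.22  0.67  0.01] q1,q6 [0.23 1.8 ]
.6065,.188,.1245,0 dp [-0.006, 0.004, 0.001] rot [0.006, 0.001, 0.008]
```

Home: z 0.1246 as expected, 9 N. Releasing and going up.

Emit:
apply_moves(
  newtons=20,
  steps=[
    {"claw": 0.3, "dp": [0, 0, 0], "rotation": [0, 0, 0]},
    {"claw": 0.2, "dp": [0, 0, 0], "rotation": [0, 0, 0]},
    {"claw": 0.2, "dp": [0, 0, 0], "rotation": [0, 0, 0]},
    {"claw": 0.2, "dp": [0, 0, -0.5], "rotation": [0, 0, 0]},
    {"claw": 0.2, "dp": [0, 0, -1.3], "rotation": [0, 0, 0]},
    {"claw": 0.2, "dp": [0, 0, -1.8], "rotation": [0, 0, 0]},
    {"claw": 0.2, "dp": [0, 0, -1.8], "rotation": [0, 0, 0]},
    {"claw": 0.2, "dp": [0, 0, -1.8], "rotation": [0, 0, 0]},
  ],
)

```text
clock: 19.75
tool_pos: [0.6066, 0.1881, 0.1962]
tcp_rot: [3.141, 0.002, -0.0]
contact_force: [-1.0, 0.0, -0.6]
gripper_width: 0.803
```

```bash
python3 plan.py .498,-.3145,.1,0;python3 shot.py scene pics/d2.png 205 90 295 157
```

```text
t 19.75 tcp [0.6066 0.1881 0.1962] yaw 0.06 w 68.29 F [-1.   0.  -0.6] M [-0.06  0.02 -0.06] q1,q6 [0.23 1.8 ]
.498,-.3145,.1,0 dp [-2.728, 12.56, 2.416] rot [0.006, 0.001, 0.008]
```

View pics/d2.png

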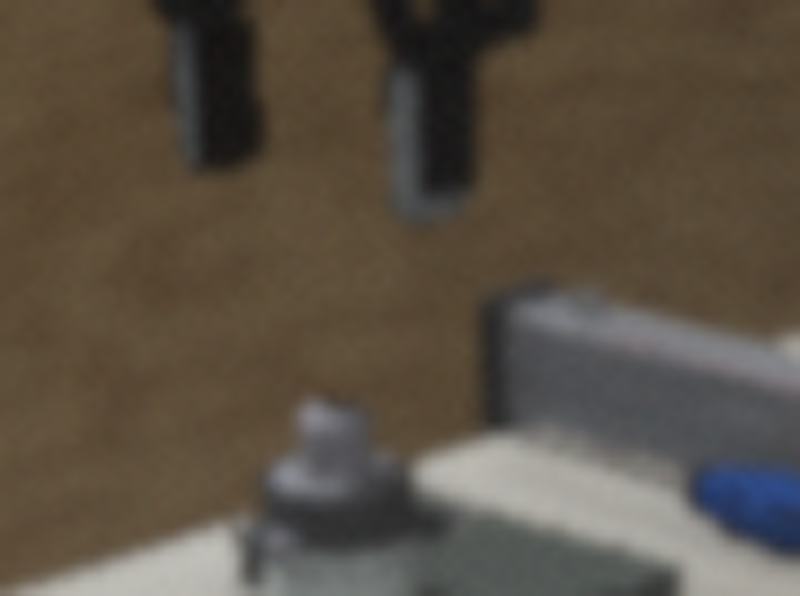

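The cutter sits hub up on the collar (crop 340,490). Next the small bearing.

Emit:
apply_moves(
  newtons=20,
  steps=[
    {"claw": 0.15, "dp": [-0.1, 0.6, 0], "rotation": [0, 0, 0]},
    {"claw": 0.15, "dp": [-0.35, 1.6, 0], "rotation": [0, 0, 0]},
    {"claw": 0.15, "dp": [-0.56, 2.6, 0.1], "rotation": [0, 0, 0]},
    {"claw": 0.15, "dp": [-0.8, 3.6, 0.3], "rotation": [0, 0, 0]},
    {"claw": 0.15, "dp": [-1.0, 4.7, 0.5], "rotation": [0, 0, 0]},
    {"claw": 0.15, "dp": [-1.25, 5.8, 0.8], "rotation": [0, 0, 0]},
    {"claw": 0.15, "dp": [-1.5, 6.9, 1.1], "rotation": [0, 0, 0]},
    {"claw": 0.15, "dp": [-1.75, 8.0, 1.4], "rotation": [0, 0, 0]},
    {"claw": 0.15, "dp": [-2.0, 9.1, 1.7], "rotation": [0, 0, 0]},
    {"claw": 0.15, "dp": [-2.2, 10.2, 2.0], "rotation": [0, 0, 0]},
    {"claw": 0.15, "dp": [-2.45, 11.3, 2.2], "rotation": [0, 0, 0]},
    {"claw": 0.15, "dp": [-2.65, 12.2, 2.4], "rotation": [0, 0, 0]},
    {"claw": 0.15, "dp": [-2.73, 12.56, 2.42], "rotation": [0, 0, 0]},
    {"claw": 0.15, "dp": [-2.73, 12.56, 2.42], "rotation": [0, 0, 0]},
    {"claw": 0.15, "dp": [-2.73, 12.56, 2.42], "rotation": [0, 0, 0]},
  ],
)

```text
clock: 21.3
tool_pos: [0.4974, -0.3136, 0.0989]
tcp_rot: [3.141, 0.002, -0.004]
contact_force: [-0.3, 0.7, 0.9]
gripper_width: 0.851
```

```bash
python3 plan.py .498,-.3145,.027,0;python3 shot.py scene pics/e1.png 330 190 470 295
```

```text
t 21.3 tcp [ 0.4974 -0.3136  0.0989] yaw 0.06 w 72.31 F [-0.3  0.7  0.9] M [-0.02 -0.01  0.04] q1,q6 [-0.64  0.93]
.498,-.3145,.027,0 dp [0.019, 0.021, 1.798] rot [0.002, 0.017, 0.008]
```

View pics/e1.png

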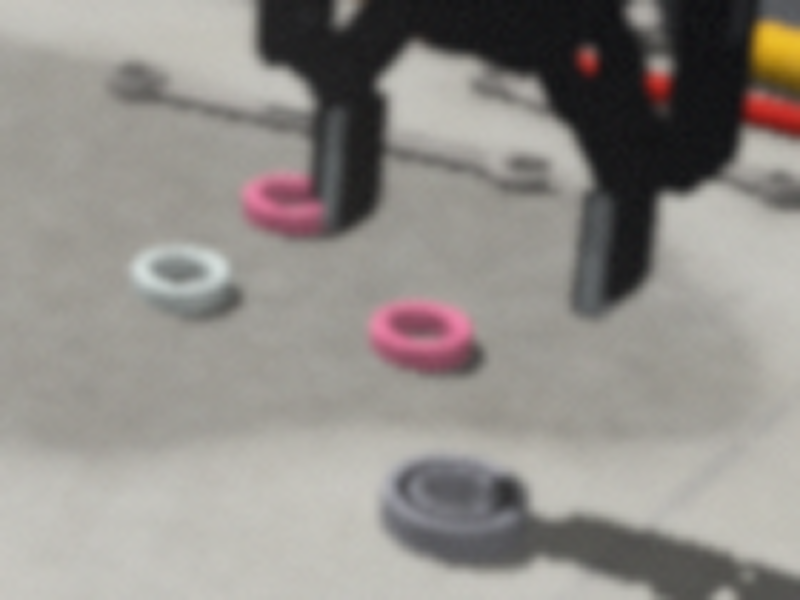

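Bearing at crop (455,505), with the gripper over it and the pink ring clear. Descending.

Emit:
apply_moves(
  newtons=20,
  steps=[
    {"claw": 0.15, "dp": [0.02, 0.02, 0.8], "rotation": [0, 0, 0]},
    {"claw": 0.15, "dp": [0.02, 0.02, 1.5], "rotation": [0, 0, 0]},
    {"claw": 0.15, "dp": [0.02, 0.02, 1.78], "rotation": [0, 0, 0]},
    {"claw": 0.15, "dp": [0.02, 0.02, 1.78], "rotation": [0, 0, 0]},
    {"claw": 0.5, "dp": [0.02, 0.02, 1.78], "rotation": [0, 0, 0]},
    {"claw": 0.8, "dp": [0.02, 0.02, 1.78], "rotation": [0, 0, 0]},
    {"claw": 0.8, "dp": [0.02, 0.02, 1.78], "rotation": [0, 0, 0]},
    {"claw": 0.8, "dp": [0.02, 0.02, 1.78], "rotation": [0, 0, 0]},
    {"claw": 0.8, "dp": [0.02, 0.02, 1.78], "rotation": [0, 0, 0]},
  ],
)

```text
clock: 22.25
tool_pos: [0.4991, -0.3145, 0.0296]
tcp_rot: [3.14, 0.003, -0.0]
contact_force: [-0.8, 1.6, 6.8]
gripper_width: 0.471
```

```bash
python3 plan.py .498,-.3145,.0275,90
```

```text
t 22.25 tcp [ 0.4991 -0.3145  0.0296] yaw 0.11 w 40.0 F [-0.8  1.6  6.8] M [ 0.34  0.06 -0.02] q1,q6 [-0.64  0.93]
.498,-.3145,.0275,90 dp [-0.027, 0.001, 0.053] rot [0.009, 0.01, -11.237]
```

Emit:
apply_moves(
  newtons=20,
  steps=[
    {"claw": 0.2, "dp": [0, 0, 0], "rotation": [0, 0, 0]},
    {"claw": 0.2, "dp": [0, 0, 0], "rotation": [0, 0, 0]},
    {"claw": 0.2, "dp": [0, 0, 0], "rotation": [0, 0, 0]},
    {"claw": 0.2, "dp": [0, 0, 0], "rotation": [0, 0, -11.24]},
    {"claw": 0.2, "dp": [0, 0, 0], "rotation": [0, 0, -11.24]},
    {"claw": 0.2, "dp": [0, 0, 0], "rotation": [0, 0, -11.24]},
    {"claw": 0.2, "dp": [0, 0, 0], "rotation": [0, 0, -11.24]},
    {"claw": 0.2, "dp": [0, 0, 0], "rotation": [0, 0, -11.24]},
    {"claw": 0.2, "dp": [0, 0, 0], "rotation": [0, 0, -11.24]},
    {"claw": 0.2, "dp": [0, 0, 0], "rotation": [0, 0, -11.24]},
    {"claw": 0.2, "dp": [0, 0, 0], "rotation": [0, 0, -11.24]},
    {"claw": 0.2, "dp": [0, 0, 0], "rotation": [0, 0, -11.24]},
    {"claw": 0.2, "dp": [0, 0, 0], "rotation": [0, 0, -11.24]},
    {"claw": 0.2, "dp": [0, 0, 0], "rotation": [0, 0, -11.24]},
    {"claw": 0.2, "dp": [0, 0, 0], "rotation": [0, 0, -11.24]},
    {"claw": 0.2, "dp": [0, 0, 0], "rotation": [0, 0, -11.24]},
    {"claw": 0.2, "dp": [0, 0, 0], "rotation": [0, 0, -11.24]},
  ],
)

```text
clock: 23.95
tool_pos: [0.4991, -0.3145, 0.0296]
tcp_rot: [2.222, 2.219, -0.002]
contact_force: [0.0, 0.4, 0.0]
gripper_width: 0.799
```

Emit:
apply_moves(
  newtons=30,
  steps=[
    {"claw": 0.5, "dp": [0, 0, 0.02], "rotation": [0, 0, 0]},
    {"claw": 0.8, "dp": [0, 0, 0.02], "rotation": [0, 0, 0]},
    {"claw": 0.8, "dp": [0, 0, 0.02], "rotation": [0, 0, 0]},
    {"claw": 0.8, "dp": [0, 0, 0.02], "rotation": [0, 0, 0]},
    {"claw": 0.8, "dp": [0, 0, 0.02], "rotation": [0, 0, 0]},
    {"claw": 0.8, "dp": [0, 0, 0.02], "rotation": [0, 0, 0]},
  ],
)

```text
clock: 24.55
tool_pos: [0.499, -0.3145, 0.0291]
tcp_rot: [2.223, 2.219, -0.002]
contact_force: [-1.7, 1.8, 6.0]
gripper_width: 0.462
```

```bash
python3 plan.py .6065,.188,.18,90
```

```text
t 24.55 tcp [ 0.499  -0.3145  0.0291] yaw 89.91 w 39.23 F [-1.7  1.8  6. ] M [ 0.24  0.41 -0.01] q1,q6 [-0.64 -0.64]
.6065,.188,.18,90 dp [12.559, 2.666, -3.794] rot [-0.002, 0.011, -0.011]
```

Emit:
apply_moves(
  steps=[
    {"claw": 0.8, "dp": [0, 0, -0.5], "rotation": [0, 0, 0]},
    {"claw": 0.8, "dp": [0, 0, -1.2], "rotation": [0, 0, 0]},
    {"claw": 0.8, "dp": [0, 0, -2.1], "rotation": [0, 0, 0]},
    {"claw": 0.8, "dp": [0, 0, -3.0], "rotation": [0, 0, 0]},
    {"claw": 0.8, "dp": [0.6, 0.13, -3.7], "rotation": [0, 0, 0]},
    {"claw": 0.8, "dp": [1.5, 0.32, -3.8], "rotation": [0, 0, 0]},
    {"claw": 0.8, "dp": [2.6, 0.55, -3.8], "rotation": [0, 0, 0]},
    {"claw": 0.8, "dp": [3.7, 0.8, -3.8], "rotation": [0, 0, 0]},
    {"claw": 0.8, "dp": [4.8, 1.0, -3.8], "rotation": [0, 0, 0]},
    {"claw": 0.8, "dp": [5.9, 1.25, -3.8], "rotation": [0, 0, 0]},
    {"claw": 0.8, "dp": [7.0, 1.5, -3.8], "rotation": [0, 0, 0]},
    {"claw": 0.8, "dp": [8.1, 1.72, -3.8], "rotation": [0, 0, 0]},
    {"claw": 0.8, "dp": [9.2, 1.95, -3.8], "rotation": [0, 0, 0]},
    {"claw": 0.8, "dp": [10.3, 2.2, -3.8], "rotation": [0, 0, 0]},
    {"claw": 0.8, "dp": [11.3, 2.4, -3.8], "rotation": [0, 0, 0]},
    {"claw": 0.8, "dp": [12.1, 2.57, -3.8], "rotation": [0, 0, 0]},
    {"claw": 0.8, "dp": [12.56, 2.67, -3.8], "rotation": [0, 0, 0]},
    {"claw": 0.8, "dp": [12.56, 2.67, -3.8], "rotation": [0, 0, 0]},
    {"claw": 0.8, "dp": [12.56, 2.67, -3.8], "rotation": [0, 0, 0]},
    {"claw": 0.8, "dp": [12.56, 2.67, -3.8], "rotation": [0, 0, 0]},
  ],
)

```text
clock: 26.55
tool_pos: [0.6066, 0.1867, 0.1801]
tcp_rot: [2.224, 2.218, -0.003]
contact_force: [-0.8, 0.8, -0.9]
gripper_width: 0.461
```

```bash
python3 plan.py .6065,.188,.1555,90;python3 shot.py scene pics/f1.png 205 90 295 157
```

```text
t 26.55 tcp [0.6066 0.1867 0.1801] yaw 89.84 w 39.17 F [-0.8  0.8 -0.9] M [-0.04  0.03 -0.01] q1,q6 [0.23 0.23]
.6065,.188,.1555,90 dp [0.034, -0.001, 0.616] rot [-0.005, 0.014, -0.02]
```

View pics/f1.png

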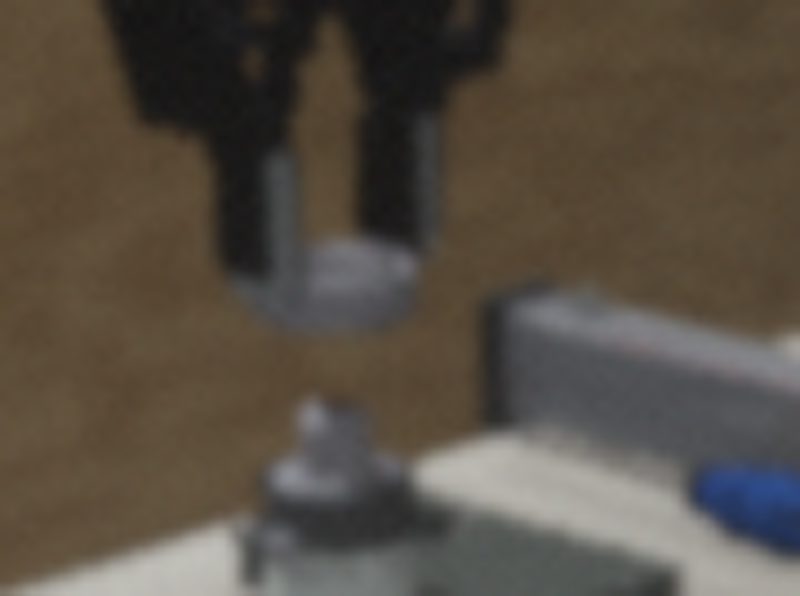

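Bearing held level above the spindle (crop 325,285). Lowering.

Emit:
apply_moves(
  steps=[
    {"claw": 0.8, "dp": [0.034, 0, 0.25], "rotation": [0, 0, 0]},
    {"claw": 0.8, "dp": [0.034, 0, 0.5], "rotation": [0, 0, 0]},
    {"claw": 0.8, "dp": [0.034, 0, 0.58], "rotation": [0, 0, 0]},
    {"claw": 0.8, "dp": [0.034, 0, 0.64], "rotation": [0, 0, 0]},
    {"claw": 0.8, "dp": [0.034, 0, 0.7], "rotation": [0, 0, 0]},
    {"claw": 0.8, "dp": [0.034, 0, 0.75], "rotation": [0, 0, 0]},
    {"claw": 0.8, "dp": [0.034, 0, 0.75], "rotation": [0, 0, 0]},
  ],
)

```text
clock: 27.3
tool_pos: [0.6066, 0.1881, 0.1501]
tcp_rot: [2.224, 2.218, -0.003]
contact_force: [-0.2, 0.7, -1.0]
gripper_width: 0.464
```

```bash
python3 plan.py .6065,.188,.1371,90
```

```text
t 27.3 tcp [0.6066 0.1881 0.1501] yaw 89.83 w 39.46 F [-0.2  0.7 -1. ] M [0.01 0.04 0.01] q1,q6 [0.23 0.23]
.6065,.188,.1371,90 dp [-0.001, -0.002, 0.325] rot [-0.005, 0.013, -0.021]
```

Emit:
apply_moves(
  steps=[
    {"claw": 0.8, "dp": [0, 0, 0.08], "rotation": [0, 0, 0]},
    {"claw": 0.8, "dp": [0, 0, 0.16], "rotation": [0, 0, 0]},
    {"claw": 0.8, "dp": [0, 0, 0.22], "rotation": [0, 0, 0]},
    {"claw": 0.8, "dp": [0, 0, 0.27], "rotation": [0, 0, 0]},
    {"claw": 0.8, "dp": [0, 0, 0.3], "rotation": [0, 0, 0]},
    {"claw": 0.8, "dp": [0, 0, 0.32], "rotation": [0, 0, 0]},
    {"claw": 0.8, "dp": [0, 0, 0.34], "rotation": [0, 0, 0]},
    {"claw": 0.8, "dp": [0, 0, 0.35], "rotation": [0, 0, 0]},
  ],
)

```text
clock: 28.1
tool_pos: [0.6067, 0.1881, 0.137]
tcp_rot: [2.224, 2.217, -0.002]
contact_force: [-2.8, -0.9, 10.1]
gripper_width: 0.462
```

```bash
python3 plan.py .6065,.188,.1371,90
```

```text
t 28.1 tcp [0.6067 0.1881 0.137 ] yaw 89.83 w 39.25 F [-2.8 -0.9 10.1] M [-0.21  0.75  0.03] q1,q6 [0.23 0.23]
.6065,.188,.1371,90 dp [-0.002, -0.005, -0.001] rot [-0.001, 0.013, -0.021]
```

Home (0.1370). Releasing, then on to the thin collar.

Emit:
apply_moves(
  newtons=20,
  steps=[
    {"claw": 0.3, "dp": [0, 0, 0], "rotation": [0, 0, 0]},
    {"claw": 0.2, "dp": [0, 0, 0], "rotation": [0, 0, 0]},
    {"claw": 0.2, "dp": [0, 0, 0], "rotation": [0, 0, 0]},
    {"claw": 0.2, "dp": [0, 0, -0.5], "rotation": [0, 0, 0]},
    {"claw": 0.2, "dp": [0, 0, -1.2], "rotation": [0, 0, 0]},
    {"claw": 0.2, "dp": [0, 0, -1.5], "rotation": [0, 0, 0]},
    {"claw": 0.2, "dp": [0, 0, -1.5], "rotation": [0, 0, 0]},
    {"claw": 0.2, "dp": [0, 0, -1.5], "rotation": [0, 0, 0]},
  ],
)

```text
clock: 28.9
tool_pos: [0.6064, 0.1881, 0.1961]
tcp_rot: [2.224, 2.218, -0.003]
contact_force: [-0.2, 0.4, -1.0]
gripper_width: 0.803
```

```bash
python3 plan.py .5645,-.1718,.1,90;python3 shot.py scene pics/f2.png 205 90 295 157
```

```text
t 28.9 tcp [0.6064 0.1881 0.1961] yaw 89.83 w 68.23 F [-0.2  0.4 -1. ] M [-0.01 -0.01 -0.02] q1,q6 [0.23 0.23]
.5645,-.1718,.1,90 dp [-8.995, -1.018, 2.421] rot [-0.008, 0.014, -0.021]
```

View pics/f2.png

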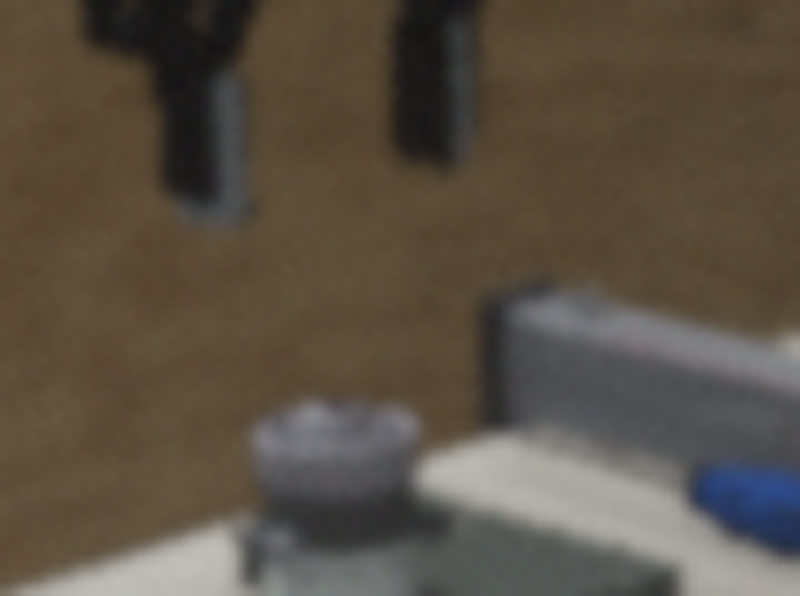

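The bearing sits on the cutter hub (crop 335,450). Moving to the white thin collar, with jaws set to about 51 mm to stay clear of the pink rings.

Emit:
apply_moves(
  newtons=20,
  steps=[
    {"claw": 0.4, "dp": [-0.6, -0.06, 0], "rotation": [0, 0, 0]},
    {"claw": 0.4, "dp": [-1.6, -0.18, 0], "rotation": [0, 0, 0]},
    {"claw": 0.4, "dp": [-2.7, -0.3, 0.2], "rotation": [0, 0, 0]},
    {"claw": 0.4, "dp": [-3.8, -0.42, 0.5], "rotation": [0, 0, 0]},
    {"claw": 0.4, "dp": [-4.9, -0.55, 0.9], "rotation": [0, 0, 0]},
    {"claw": 0.4, "dp": [-6.0, -0.68, 1.3], "rotation": [0, 0, 0]},
    {"claw": 0.4, "dp": [-7.1, -0.8, 1.7], "rotation": [0, 0, 0]},
    {"claw": 0.4, "dp": [-8.1, -0.92, 2.1], "rotation": [0, 0, 0]},
    {"claw": 0.4, "dp": [-8.8, -1.0, 2.4], "rotation": [0, 0, 0]},
    {"claw": 0.4, "dp": [-9.0, -1.02, 2.42], "rotation": [0, 0, 0]},
    {"claw": 0.4, "dp": [-9.0, -1.02, 2.42], "rotation": [0, 0, 0]},
    {"claw": 0.4, "dp": [-9.0, -1.02, 2.42], "rotation": [0, 0, 0]},
  ],
)

```text
clock: 30.15
tool_pos: [0.5643, -0.1711, 0.0997]
tcp_rot: [-2.224, -2.219, 0.004]
contact_force: [-0.4, -0.1, 0.0]
gripper_width: 0.605
```

```bash
python3 plan.py .5645,-.1718,.0265,90;python3 shot.py scene pics/g1.png 300 170 440 275
```

```text
t 30.15 tcp [ 0.5643 -0.1711  0.0997] yaw 89.86 w 51.44 F [-0.4 -0.1  0. ] M [ 0.   -0.   -0.06] q1,q6 [-0.37 -0.37]
.5645,-.1718,.0265,90 dp [-0.015, 0.01, 1.831] rot [-0.015, 0.013, -0.018]
```

View pics/g1.png

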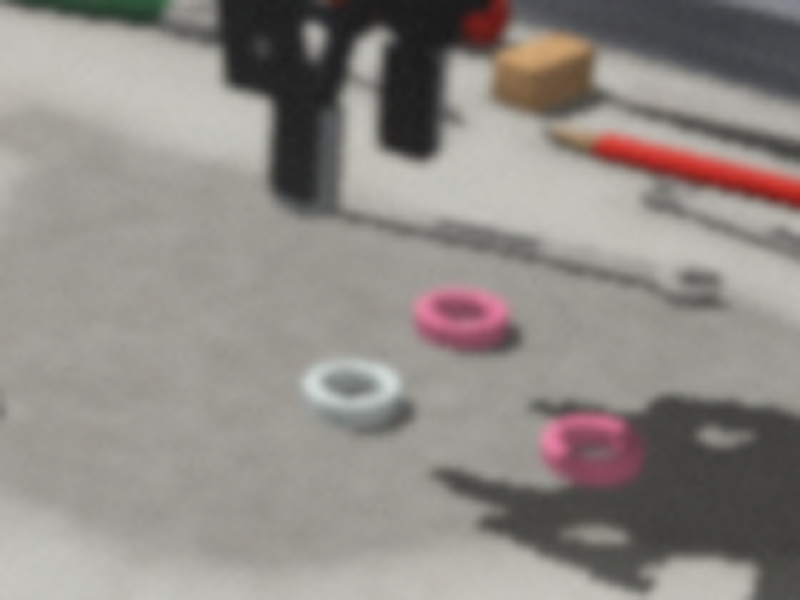

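Thin collar at crop (352,393), pink rings about one ring-width away. Descending.

Emit:
apply_moves(
  newtons=20,
  steps=[
    {"claw": 0.4, "dp": [-0.015, 0.01, 0.8], "rotation": [0, 0, 0]},
    {"claw": 0.4, "dp": [-0.015, 0.01, 1.5], "rotation": [0, 0, 0]},
    {"claw": 0.4, "dp": [-0.015, 0.01, 1.8], "rotation": [0, 0, 0]},
    {"claw": 0.4, "dp": [-0.015, 0.01, 1.86], "rotation": [0, 0, 0]},
    {"claw": 0.6, "dp": [-0.015, 0.01, 1.86], "rotation": [0, 0, 0]},
    {"claw": 0.85, "dp": [-0.015, 0.01, 1.86], "rotation": [0, 0, 0]},
    {"claw": 0.85, "dp": [-0.015, 0.01, 1.86], "rotation": [0, 0, 0]},
    {"claw": 0.85, "dp": [-0.015, 0.01, 1.86], "rotation": [0, 0, 0]},
    {"claw": 0.85, "dp": [-0.015, 0.01, 1.86], "rotation": [0, 0, 0]},
  ],
)

```text
clock: 31.1
tool_pos: [0.5654, -0.1718, 0.0267]
tcp_rot: [2.222, 2.218, -0.003]
contact_force: [0.2, 2.0, 7.5]
gripper_width: 0.354
```

```bash
python3 plan.py .5645,-.1718,.0255,0
```

```text
t 31.1 tcp [ 0.5654 -0.1718  0.0267] yaw 89.89 w 30.05 F [0.2 2.  7.5] M [0.29 0.05 0.04] q1,q6 [-0.37 -0.37]
.5645,-.1718,.0255,0 dp [-0.001, -0.024, 0.031] rot [0.016, 0.013, 11.236]
```

Emit:
apply_moves(
  newtons=20,
  steps=[
    {"claw": 0.4, "dp": [0, 0, 0], "rotation": [0, 0, 0]},
    {"claw": 0.4, "dp": [0, 0, 0], "rotation": [0, 0, 0]},
    {"claw": 0.4, "dp": [0, 0, 0], "rotation": [0, 0, 0]},
    {"claw": 0.4, "dp": [0, 0, 0], "rotation": [0, 0, 11.24]},
    {"claw": 0.4, "dp": [0, 0, 0], "rotation": [0, 0, 11.24]},
    {"claw": 0.4, "dp": [0, 0, 0], "rotation": [0, 0, 11.24]},
    {"claw": 0.4, "dp": [0, 0, 0], "rotation": [0, 0, 11.24]},
    {"claw": 0.4, "dp": [0, 0, 0], "rotation": [0, 0, 11.24]},
    {"claw": 0.4, "dp": [0, 0, 0], "rotation": [0, 0, 11.24]},
    {"claw": 0.4, "dp": [0, 0, 0], "rotation": [0, 0, 11.24]},
    {"claw": 0.4, "dp": [0, 0, 0], "rotation": [0, 0, 11.24]},
    {"claw": 0.4, "dp": [0, 0, 0], "rotation": [0, 0, 11.24]},
    {"claw": 0.4, "dp": [0, 0, 0], "rotation": [0, 0, 11.24]},
    {"claw": 0.4, "dp": [0, 0, 0], "rotation": [0, 0, 11.24]},
    {"claw": 0.4, "dp": [0, 0, 0], "rotation": [0, 0, 11.24]},
    {"claw": 0.4, "dp": [0, 0, 0], "rotation": [0, 0, 11.24]},
    {"claw": 0.4, "dp": [0, 0, 0], "rotation": [0, 0, 11.24]},
  ],
)

```text
clock: 32.8
tool_pos: [0.5654, -0.1717, 0.0267]
tcp_rot: [3.139, 0.002, 0.0]
contact_force: [-0.0, 0.2, 0.3]
gripper_width: 0.598
```

Emit:
apply_moves(
  newtons=30,
  steps=[
    {"claw": 0.6, "dp": [0, 0, 0.01], "rotation": [0, 0, 0]},
    {"claw": 0.85, "dp": [0, 0, 0.01], "rotation": [0, 0, 0]},
    {"claw": 0.85, "dp": [0, 0, 0.01], "rotation": [0, 0, 0]},
    {"claw": 0.85, "dp": [0, 0, 0.01], "rotation": [0, 0, 0]},
    {"claw": 0.85, "dp": [0, 0, 0.01], "rotation": [0, 0, 0]},
    {"claw": 0.85, "dp": [0, 0, 0.01], "rotation": [0, 0, 0]},
  ],
)

```text
clock: 33.4
tool_pos: [0.5654, -0.1718, 0.0265]
tcp_rot: [3.139, 0.002, 0.0]
contact_force: [-1.8, 0.2, 6.1]
gripper_width: 0.349
```

```bash
python3 plan.py .6065,.188,.18,0
```

```text
t 33.4 tcp [ 0.5654 -0.1718  0.0265] yaw 0.08 w 29.62 F [-1.8  0.2  6.1] M [0.08 0.29 0.03] q1,q6 [-0.37  1.2 ]
.6065,.188,.18,0 dp [1.041, -8.983, -3.86] rot [0.019, -0.001, 0.011]
```

Emit:
apply_moves(
  steps=[
    {"claw": 0.85, "dp": [0, 0, -0.5], "rotation": [0.02, 0, 0]},
    {"claw": 0.85, "dp": [0, 0, -1.2], "rotation": [0.02, 0, 0]},
    {"claw": 0.85, "dp": [0, 0, -2.1], "rotation": [0.02, 0, 0]},
    {"claw": 0.85, "dp": [0, 0, -3.0], "rotation": [0.02, 0, 0]},
    {"claw": 0.85, "dp": [0.07, -0.6, -3.7], "rotation": [0.02, 0, 0]},
    {"claw": 0.85, "dp": [0.17, -1.5, -3.86], "rotation": [0.02, 0, 0]},
    {"claw": 0.85, "dp": [0.3, -2.5, -3.86], "rotation": [0.02, 0, 0]},
    {"claw": 0.85, "dp": [0.4, -3.5, -3.86], "rotation": [0.02, 0, 0]},
    {"claw": 0.85, "dp": [0.52, -4.5, -3.86], "rotation": [0.02, 0, 0]},
    {"claw": 0.85, "dp": [0.64, -5.5, -3.86], "rotation": [0.02, 0, 0]},
    {"claw": 0.85, "dp": [0.75, -6.5, -3.86], "rotation": [0.02, 0, 0]},
    {"claw": 0.85, "dp": [0.87, -7.5, -3.86], "rotation": [0.02, 0, 0]},
    {"claw": 0.85, "dp": [0.97, -8.4, -3.86], "rotation": [0.02, 0, 0]},
    {"claw": 0.85, "dp": [1.04, -8.98, -3.86], "rotation": [0.02, 0, 0]},
    {"claw": 0.85, "dp": [1.04, -8.98, -3.86], "rotation": [0.02, 0, 0]},
    {"claw": 0.85, "dp": [1.04, -8.98, -3.86], "rotation": [0.02, 0, 0]},
    {"claw": 0.85, "dp": [1.04, -8.98, -3.86], "rotation": [0.02, 0, 0]},
  ],
)

```text
clock: 35.1
tool_pos: [0.6064, 0.1869, 0.1798]
tcp_rot: [3.141, 0.001, -0.0]
contact_force: [-0.9, -0.2, -1.0]
gripper_width: 0.348
```

```bash
python3 plan.py .6066,.188,.1475,0;python3 shot.py scene pics/h1.png 205 90 295 157
```

```text
t 35.1 tcp [0.6064 0.1869 0.1798] yaw 0.04 w 29.6 F [-0.9 -0.2 -1. ] M [-0.05  0.01  0.03] q1,q6 [0.23 1.8 ]
.6066,.188,.1475,0 dp [0.005, -0.027, 0.807] rot [0.001, 0.002, 0.005]
```

View pics/h1.png

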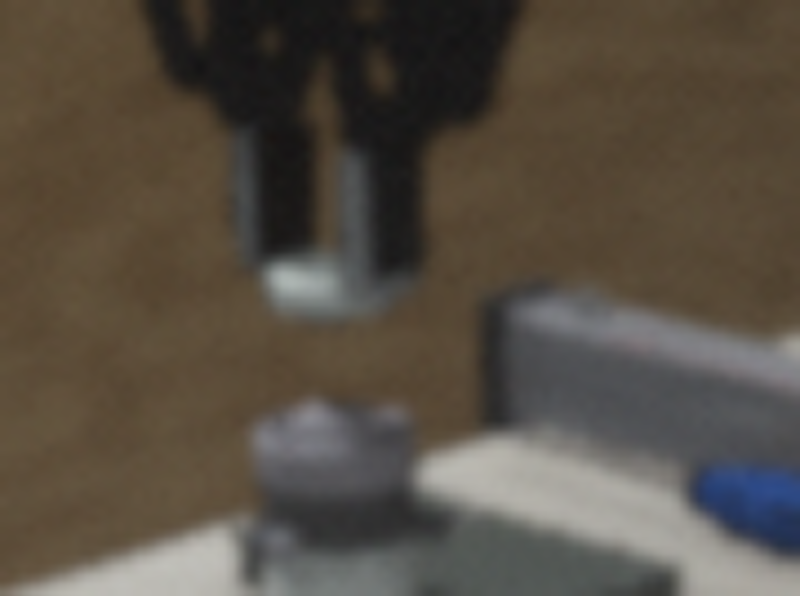

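Thin white collar held above the stack. Lowering; contact is expected at TCP z 0.1465.

Emit:
apply_moves(
  steps=[
    {"claw": 0.85, "dp": [0.005, -0.027, 0.3], "rotation": [0, 0, 0]},
    {"claw": 0.85, "dp": [0.005, -0.027, 0.55], "rotation": [0, 0, 0]},
    {"claw": 0.85, "dp": [0.005, -0.027, 0.65], "rotation": [0, 0, 0]},
    {"claw": 0.85, "dp": [0.005, -0.027, 0.7], "rotation": [0, 0, 0]},
    {"claw": 0.85, "dp": [0.005, -0.027, 0.74], "rotation": [0, 0, 0]},
    {"claw": 0.85, "dp": [0.005, -0.027, 0.78], "rotation": [0, 0, 0]},
    {"claw": 0.85, "dp": [0.005, -0.027, 0.81], "rotation": [0, 0, 0]},
    {"claw": 0.85, "dp": [0.005, -0.027, 0.83], "rotation": [0, 0, 0]},
    {"claw": 0.85, "dp": [0.005, -0.027, 0.845], "rotation": [0, 0, 0]},
    {"claw": 0.85, "dp": [0.005, -0.027, 0.855], "rotation": [0, 0, 0]},
  ],
)

```text
clock: 36.15
tool_pos: [0.607, 0.1879, 0.1465]
tcp_rot: [-3.141, -0.001, -0.001]
contact_force: [-2.0, -0.4, 8.3]
gripper_width: 0.343
```

```bash
python3 plan.py .6066,.188,.1465,0
```

```text
t 36.15 tcp [0.607  0.1879 0.1465] yaw 0.03 w 29.19 F [-2.  -0.4  8.3] M [-0.15  0.42 -0.04] q1,q6 [0.23 1.8 ]
.6066,.188,.1465,0 dp [-0.009, -0.002, 0.001] rot [-0.001, -0.006, 0.003]
```

Home at 0.1465, with 8 N. Releasing, then retreating up and off to the right for a clear final look.

Emit:
apply_moves(
  newtons=20,
  steps=[
    {"claw": 0.5, "dp": [0, 0, 0], "rotation": [0, 0, 0]},
    {"claw": 0.3, "dp": [0, 0, 0], "rotation": [0, 0, 0]},
    {"claw": 0.2, "dp": [0, 0, 0], "rotation": [0, 0, 0]},
    {"claw": 0.2, "dp": [0, 0, -0.4], "rotation": [0, 0, 0]},
    {"claw": 0.2, "dp": [0, 0, -1.0], "rotation": [0, 0, 0]},
    {"claw": 0.2, "dp": [0, 0, -1.8], "rotation": [0, 0, 0]},
    {"claw": 0.2, "dp": [-0.5, 0.8, -2.2], "rotation": [0, 0, 0]},
    {"claw": 0.2, "dp": [-1, 1.8, -2.2], "rotation": [0, 0, 0]},
    {"claw": 0.2, "dp": [-1.5, 2.8, -2.2], "rotation": [0, 0, 0]},
    {"claw": 0.2, "dp": [-2, 3.8, -2.2], "rotation": [0, 0, 0]},
    {"claw": 0.2, "dp": [-2.5, 4.8, -2.2], "rotation": [0, 0, 0]},
    {"claw": 0.2, "dp": [-3, 5.8, -2.2], "rotation": [0, 0, 0]},
    {"claw": 0.2, "dp": [-3, 6.8, -2.2], "rotation": [0, 0, 0]},
    {"claw": 0.2, "dp": [-3, 7.5, -2.2], "rotation": [0, 0, 0]},
    {"claw": 0.2, "dp": [-3, 7.5, -2.2], "rotation": [0, 0, 0]},
    {"claw": 0.2, "dp": [-3, 7.5, -2.2], "rotation": [0, 0, 0]},
  ],
)

```text
clock: 37.75
tool_pos: [0.4871, -0.1124, 0.2352]
tcp_rot: [-3.142, 0.001, -0.003]
contact_force: [0.9, 0.8, -0.2]
gripper_width: 0.803
```

```bash
python3 plan.py;python3 shot.py scene pics/i1.png 180 110 320 215;python3 shot.py scene pics/i2.png 0 0 560 420;python3 shot.py top pics/i3.png 130 150 230 225;  python3 - <<'E'
from ov import *
S=np.load("scene_last.npy",allow_pickle=True).item()
c=(.6066,.188)
cv2.imwrite("pics/i4.png",ov(S,[(c,[(.016,.129),(.0105,.129),(.021,.12),(.020,.108),(.019,.092)],(0,0,255))],c,.1,30,7,""))
E
```

```text
t 37.75 tcp [ 0.4871 -0.1124  0.2352] yaw -0.05 w 68.21 F [ 0.9  0.8 -0.2] M [ 0.02 -0.01  0.02] q1,q6 [-0.32  1.25]
```

View pics/i4.png

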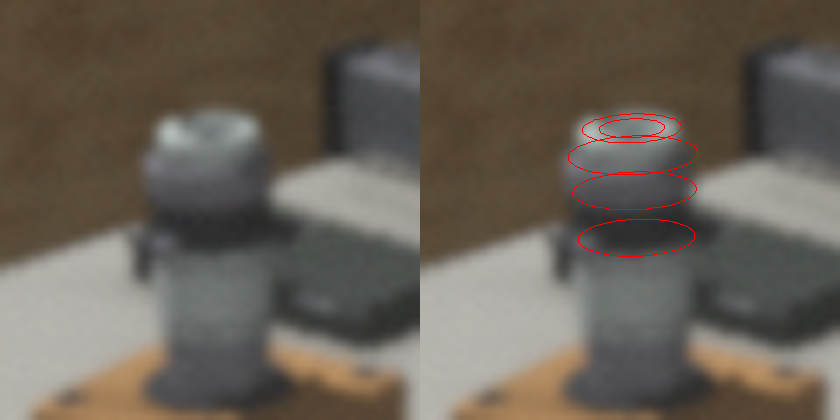

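View pics/i2.png

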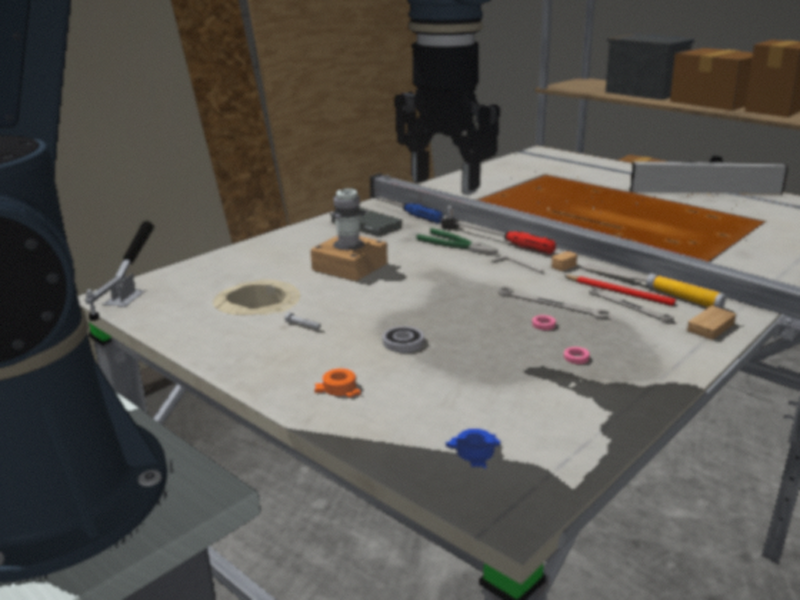

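View pics/i3.png

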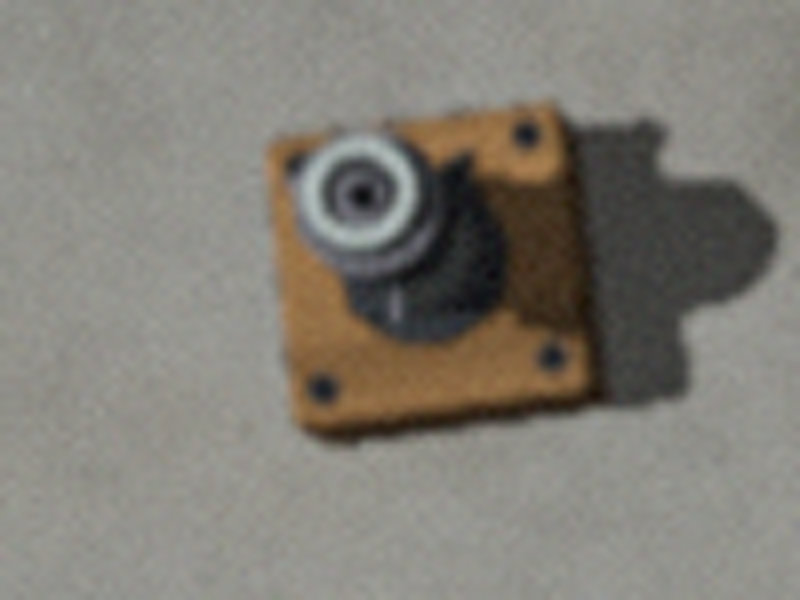

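The stack is complete and level: the thin collar's rim matches the overlay at z = 0.129, and the top view shows the rings concentric on the spindle (crop 362,193). The larger bearing, bolt, spanner and look-alikes are where they were. Handing in.

```bash
python3 -c "
from bench import bot
print(bot.hand_in())"
```

```text
the job is handed in; nothing more can be done
None
```

The cutter stack is built and handed in. From the shoulder up it is the tall collar, the dark three-wing cutter (hub up), the small bearing and the thin white collar. It took about 38 s of the 96 s allowed.

**Seating:** I centred each part by gripping it from two directions, then lowered it until it touched the part below before letting go. Each one stopped within about 0.1 mm of its expected seating height, with only 8–10 N of contact force.

**Last look:** The final pictures show the rings concentric on the spindle. The collar's top rim lies within about one pixel of where it should be, 129 mm above the bench. The larger bearing, bolt, spanner, pink rings and the orange and blue cutters appear untouched. The gripper was open and well clear.

**Disagreements:** The two cameras differed by up to about 6 mm in x on the spindle. I used the top camera, which matched the first gripped collar to within about 0.5 mm, and every part slid on without side load. Automatic rim fitting was off for the small bearing, so I set its position by eye from overlays; the grip then confirmed it to about 1 mm.

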